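Build up the drying stack and set the moisture gauge

ROBOT

A 6-joint arm with a two-finger parallel gripper is mounted at the origin on the work surface. World frame = base frame: x ahead of the robot, y to its left, z up, the work surface at z = 0. Lengths are in m, angles in rad, forces in N, time in s.
With the tool pointing down it reaches from about 0.425 to 0.95 m from the base axis. Payload 3.5 kg.
Tool frame: the origin (TCP) lies midway between the tips of the shut fingers; the grasp point (between the pads) lies 19 mm behind it; z points along the fingers, y is the line along which they close (so a half turn about z gives the same grasp; the last joint's range is limited). The gripper opens to 85 mm and grips with 20 to 120 N. Pads are 22 mm wide; open, the fingers measure 114 mm over their backs; the gripper's body (76 mm by 85 mm) begins 54 mm behind the grasp point. The pads swing forward as they close: fully open they stand 13 mm farther back than shut.
Start: joints at [1.195, 0.286, 1.577, -0, 1.279, -0.15], TCP at [0.151, 0.658, 0.231] pointing down, gripper open.
Joint ranges: [-2.77, 2.77], [-0.9, 2.22], [0.21, 2.48], [-1.53, 4.67], [0.24, 2.81], [-2.84, 2.84]. Speed limits (rad/s): [2.79, 2.79, 3.14, 3.14, 3.14, 3.14].

INTERFACE

Orientations are given as a unit quaternion [x, y, z, w].
In Python, from plant import ctrl gives the robot as it stands. The module is installed in compiled form; this text tells all that it offers.
- The arm moves only by the shell command python3 -m inch 'ROWS' [FORCE]. ROWS is JSON, a list of rows, each a list of 5 numbers: the closure, from 0 (fully open) to 1 (shut), then the shift along the tool's x, y, z in m, then the turn about the tool's z in degrees. A call has 1 to 5 rows; each row is the pose to reach, as a shift and turn from the pose commanded when the call began, along the tool's axes at that moment; what a row does not reach only later rows make up. A row lasts 1/12 s, in which the tool goes at most 41.7 mm and 7.16 degrees, less where a joint would pass 70% of its speed; a pose out of reach is approached as far as the arm can. A call with a gripper value outside its range is refused whole. The fingers move at their own pace and stop on an object; FORCE is the grip in N (left out, the last holds). Time passes only in rows, so rows that repeat a pose let the fingers close. It gives the time, the measured TCP pose, the force, the opening and the grip force at its end, in the units of the state.
- ctrl.get_state(): the state, without advancing time (a new reading comes with each control period).
- ctrl.read_camera(name): name is "side" or "top" or "wrist"; returns a dict with "pixels" (480x640x3 uint8, red, green, blue), "depth" (480x640 float32, m along the optical axis (not along the pixel's ray), 0 where there is no reading), "fx", "fy", "cx", "cy" (pixels), "xyz" and "rotation" of the camera in the world; the wrist camera has in their place "mount" (4x4, takes a point from camera to tool coordinates, whose origin is the TCP and whose axes are the flange's). Camera axes: x right, y down, z forward; pixel columns grow to the right and rows downward; lengths in m; the calibration is good to about 2 mm. A picture is of the moment at which its call begins: read the wrist's pose just before it.
- ctrl.sign_off(): hands the job in; it is judged then, once.
Trained networks look in a picture, given as the dict that the camera call returned (one of the last four; its "shot" number tells which), for a name from the list of things; names that differ only in an ending like _2 or _b are one class to them, and where a whole thing is asked for, a point or a joint stands for the part that bears it (a point fixed in the world has none). Each returns a list of dicts, best first, with "score" (0 to 1); they miss things now and then, are a little off and sometimes report something else, mostly with a low value. They report only what shows in the picture. A call takes as long as a camera call. They do not tell look-alikes from the thing itself.
- ctrl.spot_in(query, picture): "at" ([column, row] in pixels, amid what is visible of it).
- ctrl.tip_of(query, picture): "at" ([column, row] in pixels: a listed point, or the origin of a listed thing).
The state is a dict: "time": time; "qpos": joint angles; "dq": joint speeds; "joint_efforts": joint torques, N m; "eef_pos": TCP position; "tcp_rot": TCP orientation; "contact_force": force on the tool from outside, world axes, zero at the start; "wrist_torque": the same for the moment, N m; "opening": opening from 0.0 (shut) to 1.0 (fully open); "finger_force": force on a finger pad.
Only numpy, scipy, OpenCV 4.12 (cv2) and the standard library are available. Lean on these libraries where they do the work, as an engineer would, in place of code of your own. Each camera call takes 0.05 s, during which the arm holds its last target. There are 200 camera calls.

TASK

Build up the drying stack on the bottom frame: lay the square billets flat on its deck, socket one of the empty frames onto it, lay the relief plaques on that frame carved face up, and socket the other frame on top, all four posts of each frame fully home. Then stand the drilled sample block on the top deck, hole up, and put the moisture gauge's stem fully into its hole with the display squarely facing the front of the stack, the side with the brass tag holder. Some billets or plaques may be missing today; leave the other things on the bench where they are.

Things in the scene. Friction and masses are not known exactly. Their poses are not given: they have to be found in the camera images.
- base: the bottom frame, fixed to the bench: the same deck, rim and corner sockets as frame1 and frame2 (165 by 225 mm) on low runners instead of posts; deck 30 mm above the bench. Origin: centre, on the bench. Its -x side is the front and carries the brass tag holder; z up
- base_deck (a point): centre of the bottom deck, at deck height; axes as base. Every deck has a centre beam along y (20 mm wide in x, 20 mm deep, top at deck height; pinch it across x), open 34 mm gaps on both sides of it, then a slat at x +-44 to 60 mm. A rim round the edge (inside x +-66, y +-96 mm) stands 8 mm above the deck
- front_mark (a point): middle of the brass tag holder (60 by 22 mm) on the front rail of the bottom frame: it marks the front of the stack
- frame1: empty wooden stacking frame, 165 (x) by 225 (y) mm, 93 mm high, 0.5 kg, same after a half turn. 20 mm square posts, 16 mm over the lowest 8 mm, centred at x +-66, y +-96 mm; deck 75 mm above the feet (see base_deck). Carry it by the middle of the deck's centre beam. Origin: centre, at the bottom of the feet. At the start it stands on the bench, frame2 socketed on top of it
- frame1_deck (a point): centre of frame1's deck, at deck height; axes as the frame. Every deck has four square steel sockets centred at x +-66, y +-96 mm, 33 mm outside, 25 mm inside, rising 18 mm above the deck, floor at deck height: a frame fully home has its origin at the centre of the deck below, square with it
- frame2: empty wooden stacking frame, 165 (x) by 225 (y) mm, 93 mm high, 0.5 kg, same after a half turn. 20 mm square posts, 16 mm over the lowest 8 mm, centred at x +-66, y +-96 mm; deck 75 mm above the feet (see base_deck). Carry it by the middle of the deck's centre beam. Origin: centre, at the bottom of the feet. At the start it is socketed on top of frame1
- frame2_deck (a point): centre of frame2's deck at deck height, 75 mm above its feet; axes as the frame
- billet1: square wooden billet with dark waxed ends, 100 (x) by 44 by 44 mm, lying on its side, 0.16 kg; may be absent (None). Origin: centre of its underside as it lies at the start; x along its length
- billet1_mid (a point): centre of billet1; may be absent
- plaque1: flat wooden plaque with a relief roughed out on its upper face, 110 (x) by 44 (y) by 20 mm, the carving up to 3.5 mm higher, 0.10 kg; may be absent (None). Origin: centre of its underside; x along its length, z out of the carved face
- billet2: square wooden billet with dark waxed ends, 100 (x) by 44 by 44 mm, lying on its side, 0.16 kg; may be absent (None). Origin: centre of its underside as it lies at the start; x along its length
- billet2_mid (a point): centre of billet2; may be absent
- plaque2: flat wooden plaque with a relief roughed out on its upper face, 110 (x) by 44 (y) by 20 mm, the carving up to 3.5 mm higher, 0.10 kg; may be absent (None). Origin: centre of its underside; x along its length, z out of the carved face
- sample: the drilled sample block of light wood, 76 (x) by 54 (y) by 48 mm high, 0.22 kg, with an upright 11 mm hole, 43 mm deep, in the middle of its top. Origin: centre of its underside; z towards the drilled face
- sample_hole (a point): centre of the mouth of the sample block's hole, on its top face
- gauge: moisture gauge, 0.12 kg: black head 26 (x) by 50 (y) by 58 mm high, green display on its -x face; steel stem of 8 mm diameter, 40 mm long (last 6 mm: 5 mm), straight down from the middle of its underside. Origin: where the stem leaves the head. It starts with its stem in an 11 mm hole of its grey dock (78 by 72, 50 mm high), head resting on the dock; pinch the head across x
- oilstone: not part of the job: an oilstone in a dark wooden holder, 112 by 46 by 22 mm, lying between the billets and plaques
- glue: not part of the job: a white glue bottle, 54 mm across, 100 mm high
- wax_tin: not part of the job: a steel tin, 80 mm across, 55 mm high
- gouge1: not part of the job: a carving gouge lying on the bench, 240 mm long
- gouge2: not part of the job: another carving gouge
Things that resemble listed ones, but are neither listed nor needed, are in the scene too. Leave any red or turquoise look-alike of the plaque1 alone.

How it is judged:
At the end, for the whole second after the job is handed in: Both frames home in the sockets below (6 mm sideways, 4 mm high); billets flat on the bottom deck, plaques carved face up on the middle deck, sample block upright on the top deck, all inside the rims; gauge stem fully in the block's hole (4 mm), display to the front within 0.2 rad; all at rest ((((horizontal distance between frame1 and base_deck below 0.006 m and z of frame1 in the frame of base_deck between -0.004 and 0.004 m and angle between the z axis of frame1 and the z axis of base_deck, either way round below 0.03 rad and angle between the y axis of frame1 and the y axis of base_deck, either way round below 0.06 rad) and (horizontal distance between frame2 and frame1_deck below 0.006 m and z of frame2 in the frame of frame1_deck between -0.004 and 0.004 m and angle between the z axis of frame2 and the z axis of frame1_deck, either way round below 0.03 rad and angle between the y axis of frame2 and the y axis of frame1_deck, either way round below 0.06 rad) and (x of plaque1 in the frame of frame1_deck between -0.06 and 0.06 m and y of plaque1 in the frame of frame1_deck between -0.09 and 0.09 m and z of plaque1 in the frame of frame1_deck between -0.004 and 0.004 m and angle between plaque1's own z axis and vertical below 0.12 rad) and (x of plaque2 in the frame of frame1_deck between -0.06 and 0.06 m and y of plaque2 in the frame of frame1_deck between -0.09 and 0.09 m and z of plaque2 in the frame of frame1_deck between -0.004 and 0.004 m and angle between plaque2's own z axis and vertical below 0.12 rad) and (x of sample in the frame of frame2_deck between -0.06 and 0.06 m and y of sample in the frame of frame2_deck between -0.09 and 0.09 m and z of sample in the frame of frame2_deck between -0.004 and 0.004 m and angle between sample's own z axis and vertical below 0.12 rad)) or ((horizontal distance between frame2 and base_deck below 0.006 m and z of frame2 in the frame of base_deck between -0.004 and 0.004 m and angle between the z axis of frame2 and the z axis of base_deck, either way round below 0.03 rad and angle between the y axis of frame2 and the y axis of base_deck, either way round below 0.06 rad) and (horizontal distance between frame1 and frame2_deck below 0.006 m and z of frame1 in the frame of frame2_deck between -0.004 and 0.004 m and angle between the z axis of frame1 and the z axis of frame2_deck, either way round below 0.03 rad and angle between the y axis of frame1 and the y axis of frame2_deck, either way round below 0.06 rad) and (x of plaque1 in the frame of frame2_deck between -0.06 and 0.06 m and y of plaque1 in the frame of frame2_deck between -0.09 and 0.09 m and z of plaque1 in the frame of frame2_deck between -0.004 and 0.004 m and angle between plaque1's own z axis and vertical below 0.12 rad) and (x of plaque2 in the frame of frame2_deck between -0.06 and 0.06 m and y of plaque2 in the frame of frame2_deck between -0.09 and 0.09 m and z of plaque2 in the frame of frame2_deck between -0.004 and 0.004 m and angle between plaque2's own z axis and vertical below 0.12 rad) and (x of sample in the frame of frame1_deck between -0.06 and 0.06 m and y of sample in the frame of frame1_deck between -0.09 and 0.09 m and z of sample in the frame of frame1_deck between -0.004 and 0.004 m and angle between sample's own z axis and vertical below 0.12 rad))) and x of billet1_mid in the frame of base_deck between -0.06 and 0.06 m and y of billet1_mid in the frame of base_deck between -0.09 and 0.09 m and z of billet1_mid in the frame of base_deck between 0.018 and 0.026 m and x of billet2_mid in the frame of base_deck between -0.06 and 0.06 m and y of billet2_mid in the frame of base_deck between -0.09 and 0.09 m and z of billet2_mid in the frame of base_deck between 0.018 and 0.026 m and horizontal distance between gauge and sample_hole below 0.006 m and z of gauge in the frame of sample_hole between -0.004 and 0.004 m and angle between the x axis of gauge and the x axis of base, either way round below 0.2 rad and x of front_mark in the frame of gauge below 0 m and linear speed of each of frame1, frame2, sample, gauge, billet1, billet2, plaque1, plaque2 below 0.02 m/s); the robot touches nothing.
It fails at once if another thing on the bench is moved more than 5 cm (distance of any of oilstone, glue, wax_tin, gouge1, gouge2 from where it was at the start of the episode above 0.05 m).
Of billet1, billet2, plaque1, plaque2 only 2 to 4 are there at a start; the rules pass over those that are not, and their reading is None.
At some moment in a run one of billet1, billet2, plaque1, plaque2, sample may be knocked a few centimetres aside while the robot is not near it.
It also fails if it takes over 210 s, if anything falls off the work surface, if the arm or the gripper's body presses on something with over 40 N, if the wrist force passes 120 N, or if a joint passes its speed limit or range.

## Working session

There is one attempt and no reset: what is moved stays moved. The work goes in short steps, Python scripts to look and compute and a shell command to move; the robot and the scene stay as the last step left them, time stands still between calls to the robot, and variables do not carry over. Pictures are saved under pics/ and viewed, at most 14 in all, crops included, and the job is handed in when it is done.

```bash
mkdir -p pics; cat > h.py <<'E'
import numpy as np, cv2
from plant import ctrl
from scipy.spatial.transform import Rotation as R
def cam(name):
    s=ctrl.get_state(); p=ctrl.read_camera(name)
    if name=="wrist":
        T=np.eye(4);T[:3,:3]=R.from_quat(s["tcp_rot"]).as_matrix();T[:3,3]=s["eef_pos"]
        p["T"]=T@np.array(p["mount"])
    else:
        T=np.eye(4);r=np.array(p["rotation"]);T[:3,:3]=r if r.shape==(3,3) else R.from_quat(r).as_matrix();T[:3,3]=p["xyz"];p["T"]=T
    return p
def cloud(p):
    d=p["depth"];v,u=np.mgrid[:480,:640]
    P=np.stack([(u-p["cx"])/p["fx"]*d,(v-p["cy"])/p["fy"]*d,d,np.ones_like(d)],-1)@p["T"].T
    P=P[...,:3];P[d==0]=np.nan
    return P
def save(p,n,crop=None,k=1):
    im=p["pixels"][...,::-1]
    if crop: x0,y0,x1,y1=crop;im=im[y0:y1,x0:x1]
    cv2.imwrite(f"pics/{n}.png",cv2.resize(im,None,fx=k,fy=k,interpolation=cv2.INTER_CUBIC))
def px(P,uv,r=2):
    u,v=int(round(uv[0])),int(round(uv[1]))
    return np.nanmedian(P[max(v-r,0):v+r+1,max(u-r,0):u+r+1].reshape(-1,3),0)
def ray(p,uv,z):
    d=p["T"][:3,:3]@np.array([(uv[0]-p["cx"])/p["fx"],(uv[1]-p["cy"])/p["fy"],1]);o=p["T"][:3,3]
    return o+d*(z-o[2])/d[2]
def proj(p,X):
    c=np.linalg.inv(p["T"])@np.append(X,1);return np.array([c[0]/c[2]*p["fx"]+p["cx"],c[1]/c[2]*p["fy"]+p["cy"]])
E
python3 - <<'E'
from h import *
np.set_printoptions(precision=3,suppress=True)
s=ctrl.get_state();print(s["time"],s["eef_pos"],s["tcp_rot"],s["opening"])
for n in["top","side"]:
    p=cam(n);save(p,n+"0");P=cloud(p);print(n,p["T"],p["fx"])
    for q in["base","frame1","frame2","billet1","plaque1","sample","sample_hole","gauge","front_mark","oilstone","glue","wax_tin","gouge1"]:
        a=ctrl.spot_in(q,p)[:4]
        print(q,[(np.round(i["at"]),round(i["score"],2),px(P,i["at"])) for i in a if i["score"]>.25])
E
```

```text
0.0 [0.151 0.657 0.23 ] [ 0.113  0.994 -0.001 -0.   ] 1.0027721376241576
top [[ 0.002 -0.987  0.163  0.363]
 [-1.    -0.004 -0.016  0.003]
 [ 0.017 -0.163 -0.986  1.192]
 [ 0.     0.     0.     1.   ]] 441.48542397821956
base [(array([456., 289.]), 0.92, array([ 0.431, -0.379,  0.028])), (array([155., 283.]), 0.53, array([0.436, 0.369, 0.149]))]
frame1 [(array([153., 280.]), 0.96, array([0.443, 0.375, 0.148])), (array([308., 249.]), 0.73, array([0.534, 0.012, 0.043])), (array([169., 270.]), 0.58, array([ 0.482,  0.386, -0.001])), (array([218., 210.]), 0.34, array([0.631, 0.246, 0.071]))]
frame2 [(array([153., 280.]), 0.96, array([0.443, 0.375, 0.148])), (array([308., 249.]), 0.73, array([0.534, 0.012, 0.043])), (array([169., 270.]), 0.58, array([ 0.482,  0.386, -0.001])), (array([218., 210.]), 0.34, array([0.631, 0.246, 0.071]))]
billet1 [(array([311., 246.]), 0.83, array([0.542, 0.004, 0.043])), (array([176., 284.]), 0.69, array([0.436, 0.325, 0.138])), (array([267., 281.]), 0.63, array([0.449, 0.118, 0.042])), (array([313., 162.]), 0.59, array([ 0.77 , -0.001,  0.053]))]
plaque1 [(
[... 2225 characters left out ...]
.65, array([0.405, 0.258, 0.093])), (array([303., 287.]), 0.64, array([ 0.429, -0.116,  0.049]))]
gauge [(array([402., 273.]), 0.94, array([ 0.616, -0.253,  0.094])), (array([299., 285.]), 0.35, array([ 0.425, -0.107,  0.05 ]))]
front_mark [(array([372., 364.]), 0.58, array([ 0.417, -0.387,  0.031]))]
oilstone [(array([287., 230.]), 0.75, array([0.554, 0.145, 0.021]))]
glue []
wax_tin [(array([382., 223.]), 0.76, array([ 0.758, -0.019,  0.056])), (array([209., 173.]), 0.75, array([0.429, 0.354, 0.15 ]))]
gouge1 [(array([440., 276.]), 0.91, array([ 0.754, -0.251,  0.023])), (array([328., 198.]), 0.67, array([0.758, 0.233, 0.015])), (array([374., 368.]), 0.57, array([ 0.414, -0.396,  0.029]))]
```

```bash
python3 - <<'E'
import cv2
a=cv2.imread("pics/top0.png");cv2.imwrite("pics/top0c.png",cv2.resize(a[130:360,100:520],(798,437),interpolation=cv2.INTER_CUBIC))
E
```

```text
(no output)
```

View pics/top0c.png

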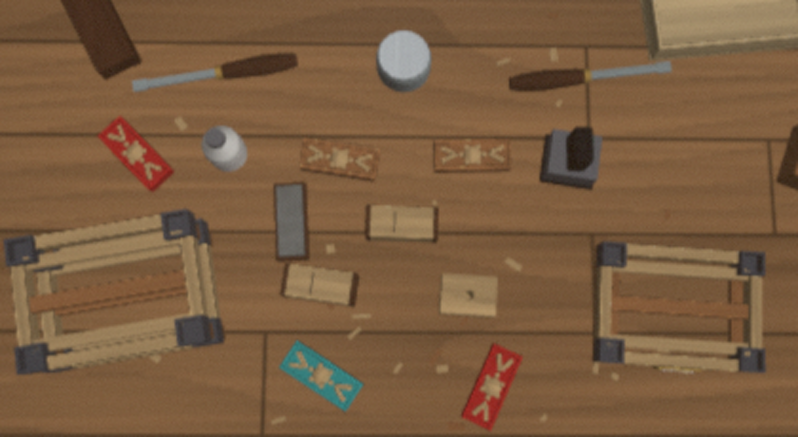

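View pics/side0.png

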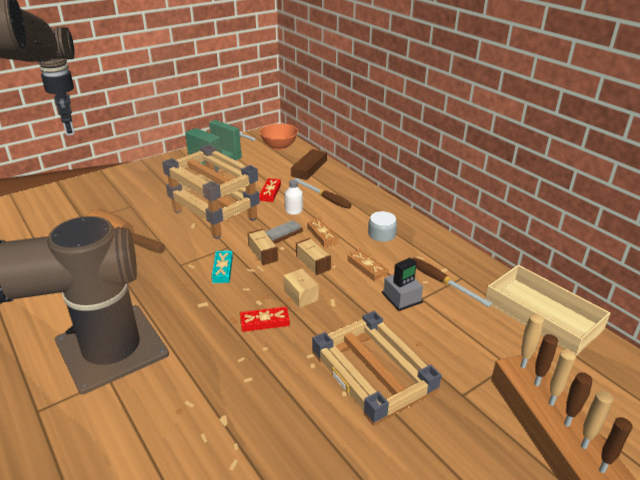

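```bash
cat >> h.py <<'E'
def rect(P,c,r,z0,z1):
    "minAreaRect of points near c in the height slab: centre, long-axis angle deg, size mm"
    m=(np.hypot(P[...,0]-c[0],P[...,1]-c[1])<r)&(P[...,2]>z0)&(P[...,2]<z1)
    q=P[m]
    if len(q)<10: return None
    (x,y),(w,h),a=cv2.minAreaRect((q[:,:2]*1000).astype(np.float32))
    if w<h: a+=90;w,h=h,w
    return np.round([x,y,(a+90)%180-90,w,h,np.median(q[:,2])*1000,len(q)],1)
E
python3 - <<'E'
from h import *
np.set_printoptions(precision=3,suppress=True)
p=cam("top");P=cloud(p)
for n,c,r,z0,z1 in[("b1",(.54,0),.07,.03,.06),("b2",(.45,.115),.07,.03,.06),("pA",(.635,.09),.07,.012,.03),("pB",(.64,-.06),.07,.012,.03),("sample",(.437,-.09),.07,.035,.06),("gauge",(.63,-.23),.06,.09,.125),("dock",(.63,-.23),.08,.035,.06),("base",(.431,-.38),.17,.041,.06),("baserim",(.431,-.38),.17,.03,.06),("fr",(.443,.375),.17,.157,.18),("frrim",(.443,.375),.17,.145,.18)]:
    print(n,rect(P,c,r,z0,z1))
E
```

```text
b1 [541.7   3.1  88.6 100.6  44.7  42.5 650. ]
b2 [455.1 116.1  82.1 101.3  44.4  42.6 669. ]
pA [621.9  95.1  82.6 111.1  76.1  19.9 670. ]
pB [643.4 -86.4 -88.3  86.8  45.   20.2 515. ]
sample [441.  -88.8  86.4  76.3  54.3  46.5 606. ]
gauge [ 637.4 -240.3   -0.9   51.2   28.2  105.   225. ]
dock [ 637.2 -239.3   80.6   71.1   66.6   48.3  407. ]
base [ 425.9 -382.1   86.3  226.3  164.8   45.6  364. ]
baserim [ 423.6 -381.7   86.2  226.3  169.9   36.1 2023. ]
fr [ 437.3  365.   -79.9  226.8  165.6  159.4 1289. ]
frrim [ 437.3  364.7  -79.9  227.4  165.6  152.9 4387. ]
```

```bash
cat >> h.py <<'E'
def pose():
    s=ctrl.get_state();r=R.from_quat(s["tcp_rot"]).as_matrix()
    return np.array(s["eef_pos"]),np.degrees(np.arctan2(r[1,1],r[0,1])),s
def plan(*wp,pos=None,yaw=None):
    "waypoints [x,y,z,yaw of tool y] (m, deg): prints one line per call: dx,dy,dz,turn in tool axes at its start"
    p0,y0,s=pose();print(f"t={s['time']:.2f} tcp={np.round(p0,4)} yaw={y0:.1f} q6={np.degrees(s['qpos'][5]):.0f} q1={np.degrees(s['qpos'][0]):.0f} open={s['opening']:.2f}")
    if pos is not None:p0,y0=np.array(pos),yaw
    for w in wp:
        w=np.array(w,float);az=np.degrees(np.arctan2(w[1],w[0])-np.arcsin(.1/np.hypot(w[0],w[1])))
        ys=[y for y in (w[3]+180*k for k in range(-3,4)) if abs(az-y)<158]
        y1=min(ys,key=lambda y:abs(y-y0));d=w[:3]-p0
        n=max(1,int(np.ceil(max(np.linalg.norm(d)/.205,abs(y1-y0)/35.5))))
        for i in range(n):
            a=np.radians(y0+(y1-y0)*i/n);v=d/n
            ty=np.array([np.cos(a),np.sin(a)]);tx=np.array([-np.sin(a),np.cos(a)])*-1
            tx=np.array([-ty[1],ty[0]]) if False else np.array([ -np.sin(a), np.cos(a)])
            print("  ",np.round([v[:2]@tx,v[:2]@ty,-v[2]],4),round(-(y1-y0)/n,1))
        print(f"  -> {w[:3]} yaw {y1:.1f} q6~{az-y1:.0f}")
        p0,y0=w[:3],y1
E
python3 - <<'E'
from h import *
p,y,s=pose();r=R.from_quat(s["tcp_rot"]).as_matrix();print(r.round(3),y)
plan([.455,.116,.2,-7.9],[.455,.116,.003,-7.9])
E
```

```text
[[-0.975  0.224 -0.   ]
 [ 0.224  0.975  0.   ]
 [ 0.     0.    -1.   ]] 77.06084401229307
t=1.45 tcp=[0.1511 0.6579 0.2313] yaw=77.1 q6=-9 q1=68 open=1.00
   [-0.1044 -0.115   0.0078] 21.2
   [-0.139  -0.0694  0.0078] 21.2
   [-0.1547 -0.0143  0.0078] 21.2
   [-0.1493  0.0427  0.0078] 21.2
  -> [0.455 0.116 0.2  ] yaw -7.9 q6~10
   [0.    0.    0.197] -0.0
  -> [0.455 0.116 0.003] yaw -7.9 q6~10
```

```bash
sed -i '/if False else/d;s/tx=np.array(\[-np.sin(a),np.cos(a)\])\*-1/tx=np.array([-np.sin(a),np.cos(a)])/' h.py
python3 -m inch '[[0.2,-0.104,-0.115,0.008,21.2],[0.2,-0.104,-0.115,0.008,21.2],[0.2,-0.104,-0.115,0.008,21.2],[0.2,-0.104,-0.115,0.008,21.2],[0.2,-0.104,-0.115,0.008,21.2]]'
python3 -m inch '[[0.2,-0.139,-0.069,0.008,21.2],[0.2,-0.139,-0.069,0.008,21.2],[0.2,-0.139,-0.069,0.008,21.2],[0.2,-0.139,-0.069,0.008,21.2],[0.2,-0.139,-0.069,0.008,21.2]]'
python3 -m inch '[[0.2,-0.155,-0.014,0.008,21.2],[0.2,-0.155,-0.014,0.008,21.2],[0.2,-0.155,-0.014,0.008,21.2],[0.2,-0.155,-0.014,0.008,21.2],[0.2,-0.155,-0.014,0.008,21.2]]'
python3 -m inch '[[0.2,-0.149,0.043,0.008,21.2],[0.2,-0.149,0.043,0.008,21.2],[0.2,-0.149,0.043,0.008,21.2],[0.2,-0.149,0.043,0.008,21.2],[0.2,-0.149,0.043,0.008,21.2]]'
python3 - <<'E'
from h import *
p=cam("wrist");P=cloud(p);save(p,"w1")
p,y,s=pose();q=P.reshape(-1,3);print(np.nanmin(q,0),np.nanmax(q,0))
print(rect(P,(.455,.116),.07,.03,.06))
p2=cam("top");print(rect(cloud(p2),(.455,.116),.07,.03,.06))
plan([.455,.116,.003,-7.9])
E
```

```text
time: 1.87
eef_pos: [0.2286, 0.5185, 0.2226]
tcp_rot: [0.295, 0.955, -0.001, 0.001]
contact_force: [-0.4, -0.3, -0.0]
opening: 0.8
finger_force: 0.0
time: 2.28
eef_pos: [0.3049, 0.3842, 0.2152]
tcp_rot: [0.466, 0.885, -0.0, 0.001]
contact_force: [0.2, 0.1, -0.1]
opening: 0.798
finger_force: 0.0
time: 2.7
eef_pos: [0.3819, 0.2491, 0.2076]
tcp_rot: [0.621, 0.784, 0.0, 0.001]
contact_force: [-0.2, 0.6, 0.0]
opening: 0.801
finger_force: 0.0
time: 3.12
eef_pos: [0.4587, 0.1143, 0.1998]
tcp_rot: [0.755, 0.656, 0.0, 0.001]
contact_force: [0.7, 0.4, 0.2]
opening: 0.8
finger_force: 0.0
[ 0.12637435 -0.20253135 -0.0035264 ] [0.73839499 0.29496033 0.28773606]
[ 455.9  114.7   82.1  100.8   44.6   43.7 8375. ]
[452.4  97.1  81.3  62.6  44.3  42.1 179. ]
t=3.22 tcp=[0.4567 0.1173 0.1995] yaw=-7.8 q6=10 q1=2 open=0.80
   [-0.0015 -0.0015  0.1965] 0.1
  -> [0.455 0.116 0.003] yaw -7.9 q6~10
```

View pics/w1.png

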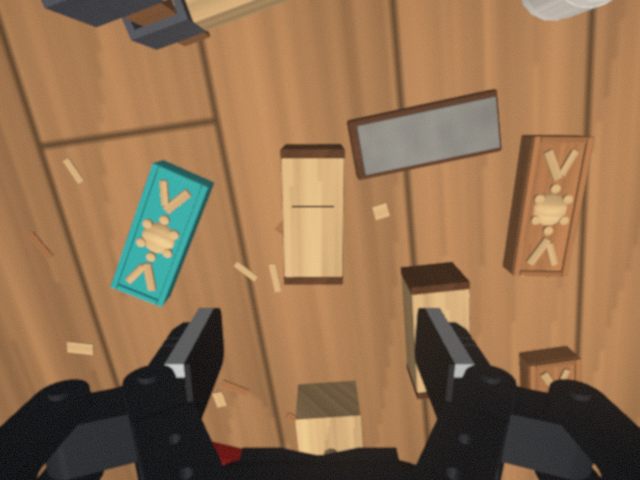

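```bash

python3 -m inch '[[0.2,-0.001,-0.001,0.16,0],[0.2,-0.001,-0.001,0.16,0],[0.2,-0.001,-0.001,0.16,0],[0.2,-0.001,-0.001,0.18,0],[0.2,-0.001,-0.001,0.196,0]]'
python3 -m inch '[[1,0,0,0,0],[1,0,0,0,0],[1,0,0,0,0],[1,0,0,0,0],[1,0,0,0,0]]' 40
python3 -m inch '[[1,0,0,-0.04,0],[1,0,0,-0.08,0],[1,0,0,-0.12,0],[1,0,0,-0.12,0]]'
python3 - <<'E'
from h import *
plan([.4285,-.342,.12,-93.7],[.4285,-.342,.035,-93.7])
E
```

```text
time: 3.63
eef_pos: [0.4524, 0.1182, 0.0003]
tcp_rot: [0.752, 0.659, -0.001, -0.001]
contact_force: [0.3, -0.4, -0.1]
opening: 0.801
finger_force: 0.0
time: 4.05
eef_pos: [0.4569, 0.1167, 0.0058]
tcp_rot: [0.753, 0.658, 0.002, 0.002]
contact_force: [1.0, -0.1, -1.7]
opening: 0.515
finger_force: 47.1
time: 4.38
eef_pos: [0.4616, 0.1166, 0.1339]
tcp_rot: [0.753, 0.658, 0.008, 0.006]
contact_force: [2.1, 0.2, -0.3]
opening: 0.51
finger_force: 47.5
t=4.38 tcp=[0.4616 0.1166 0.1339] yaw=-7.7 q6=10 q1=2 open=0.51
   [-0.153   0.0096  0.0046] 28.7
   [-0.1296  0.0818  0.0046] 28.7
   [-0.0745  0.1339  0.0046] 28.7
  -> [ 0.4285 -0.342   0.12  ] yaw -93.7 q6~45
   [0.    0.    0.085] -0.0
  -> [ 0.4285 -0.342   0.035 ] yaw -93.7 q6~45
```

```bash

python3 -m inch '[[1,-0.152,0.011,0,28.7],[1,-0.152,0.011,0,28.7],[1,-0.152,0.011,0,28.7],[1,-0.152,0.011,0,28.7],[1,-0.152,0.011,0,28.7]]'
python3 -m inch '[[1,-0.128,0.083,0,28.7],[1,-0.128,0.083,0,28.7],[1,-0.128,0.083,0,28.7],[1,-0.128,0.083,0,28.7],[1,-0.128,0.083,0,28.7]]' | head -2
python3 -m inch '[[1,-0.073,0.134,0,28.7],[1,-0.073,0.134,0,28.7],[1,-0.073,0.134,0,28.7],[1,-0.073,0.134,0,28.7],[1,-0.073,0.134,0,28.7]]' | head -2
python3 -m inch '[[1,0,0,0,0],[1,0,0,0,0],[1,0,0,0,0]]' | head -2
python3 - <<'E'
from h import *
P=cloud(cam("wrist"));q=P.reshape(-1,3)
print(rect(P,(.426,-.382),.17,.043,.055),rect(P,(.426,-.382),.17,.034,.055))
plan([.4285,-.342,.120,-93.7],[.4285,-.342,.036,-93.7])
E
```

```text
time: 4.8
eef_pos: [0.446, -0.0401, 0.1249]
tcp_rot: [0.895, 0.447, 0.001, 0.002]
contact_force: [0.5, 0.3, -2.5]
opening: 0.506
finger_force: 47.3
time: 5.22
eef_pos: [0.4369, -0.1928, 0.1251]
time: 5.63
eef_pos: [0.4268, -0.3453, 0.125]
time: 5.88
eef_pos: [0.4265, -0.3387, 0.1232]
[ 427.2 -383.9   86.3  226.1  165.8   47.4 6809. ] [  427.5  -384.     86.1   226.6   165.7    37.9 31592. ]
t=5.93 tcp=[ 0.4266 -0.3387  0.1232] yaw=-93.7 q6=45 q1=-49 open=0.51
   [0.0021 0.0031 0.0032] 0.0
  -> [ 0.4285 -0.342   0.12  ] yaw -93.7 q6~45
   [0.    0.    0.084] -0.0
  -> [ 0.4285 -0.342   0.036 ] yaw -93.7 q6~45
```

```bash

python3 -m inch '[[1,0.003,0.004,0.035,0],[1,0.003,0.004,0.06,0],[1,0.003,0.004,0.075,0],[1,0.003,0.004,0.083,0],[1,0.003,0.004,0.088,0]]'
python3 -m inch '[[1,0,0,0.0005,0],[0.34,0,0,0,0],[0.34,0,0,0,0],[0.34,0,0,0,0]]'
python3 -m inch '[[0.34,0,0,-0.04,0],[0.34,0,0,-0.08,0],[0.34,0,0,-0.12,0],[0.2,0,0,-0.14,0],[0.2,0,0,-0.14,0]]' | head -2
python3 - <<'E'
from h import *
P=cloud(cam("top"));
print("b1",rect(P,(.5417,.003),.07,.03,.06))
P=cloud(cam("wrist"));print("placed",rect(P,(.4295,-.343),.07,.065,.09))
plan([.5417,.003,.2,-1.4],pos=(.429,-.343,.175),yaw=-93.7)
E
```

```text
time: 6.35
eef_pos: [0.4288, -0.343, 0.0341]
tcp_rot: [0.999, -0.033, -0.001, -0.001]
contact_force: [0.0, 0.0, -1.2]
opening: 0.512
finger_force: 47.3
time: 6.68
eef_pos: [0.4301, -0.3457, 0.0372]
tcp_rot: [0.999, -0.033, 0.001, 0.001]
contact_force: [0.6, -0.1, 0.3]
opening: 0.665
finger_force: 0.0
time: 7.1
eef_pos: [0.432, -0.348, 0.1839]
b1 [541.9   3.1  88.2 100.6  44.7  42.3 650. ]
placed [ 4.2760e+02 -3.4310e+02 -3.8000e+00  1.0160e+02  4.4600e+01  7.3700e+01
  1.1351e+04]
t=7.20 tcp=[ 0.4297 -0.3454  0.1775] yaw=-93.8 q6=44 q1=-49 open=0.80
   [ 0.03   -0.1175 -0.0083] -30.8
   [ 0.0859 -0.0856 -0.0083] -30.8
   [ 0.1176 -0.0296 -0.0083] -30.8
  -> [0.5417 0.003  0.2   ] yaw -1.4 q6~-9
```

```bash

python3 -m inch '[[0.2,0.03,-0.117,-0.008,-30.8],[0.2,0.03,-0.117,-0.008,-30.8],[0.2,0.03,-0.117,-0.008,-30.8],[0.2,0.03,-0.117,-0.008,-30.8],[0.2,0.03,-0.117,-0.008,-30.8]]' | head -2
python3 -m inch '[[0.2,0.086,-0.086,0,-30.8],[0.2,0.086,-0.086,0,-30.8],[0.2,0.086,-0.086,0,-30.8],[0.2,0.086,-0.086,0,-30.8],[0.2,0.086,-0.086,0,-30.8]]' | head -2
python3 -m inch '[[0.2,0.118,-0.03,0,-30.8],[0.2,0.118,-0.03,0,-30.8],[0.2,0.118,-0.03,0,-30.8],[0.2,0.118,-0.03,0,-30.8],[0.2,0.118,-0.03,0,-30.8]]' | head -2
python3 -m inch '[[0.2,0,0,0,0],[0.2,0,0,0,0],[0.2,0,0,0,0]]' | head -2
python3 - <<'E'
from h import *
P=cloud(cam("wrist"));print(rect(P,(.5417,.003),.07,.03,.06))
plan([.5417,.003,.004,-1.6],[.5417,.003,.12,-1.6],[.4243,-.423,.12,-93.7],[.4243,-.423,.035,-93.7])
E
```

```text
time: 7.62
eef_pos: [0.4664, -0.2271, 0.1813]
time: 8.03
eef_pos: [0.5037, -0.1115, 0.1811]
time: 8.45
eef_pos: [0.5411, 0.004, 0.181]
time: 8.7
eef_pos: [0.5414, 0.0013, 0.1822]
[5.429e+02 1.600e+00 8.850e+01 1.008e+02 4.440e+01 4.370e+01 9.331e+03]
t=8.75 tcp=[0.5416 0.0012 0.1825] yaw=-1.5 q6=-9 q1=-11 open=0.80
   [1.800e-03 1.000e-04 1.785e-01] 0.1
  -> [0.5417 0.003  0.004 ] yaw -1.6 q6~-9
   [ 0.     0.    -0.116] -0.0
  -> [0.5417 0.003  0.12  ] yaw -1.6 q6~-9
   [-0.143  -0.0352 -0.    ] -29.3
   [-0.1075 -0.1007 -0.    ] -29.3
   [-0.0445 -0.1404 -0.    ] -29.3
  -> [ 0.4243 -0.423   0.12  ] yaw 86.3 q6~-141
   [0.    0.    0.085] -0.0
  -> [ 0.4243 -0.423   0.035 ] yaw 86.3 q6~-141
```

```bash

python3 -m inch '[[0.2,0.001,0.001,0.04,0],[0.2,0.001,0.001,0.08,0],[0.2,0.001,0.001,0.12,0],[0.2,0.001,0.001,0.16,0],[0.2,0.001,0.001,0.179,0]]' | head -2
python3 -m inch '[[1,0,0,0,0],[1,0,0,0,0],[1,0,0,0,0],[1,0,0,0,0],[1,0,0,0,0]]' 40
python3 -m inch '[[1,0,0,-0.04,0],[1,0,0,-0.08,0],[1,0,0,-0.12,0]]' | head -2
python3 -m inch '[[1,-0.142,-0.035,0,30.7],[1,-0.142,-0.035,0,30.7],[1,-0.142,-0.035,0,30.7],[1,-0.142,-0.035,0,30.7],[1,-0.142,-0.035,0,30.7]]' | head -2
python3 -m inch '[[1,-0.14,0.042,0,30.7],[1,-0.14,0.042,0,30.7],[1,-0.14,0.042,0,30.7],[1,-0.14,0.042,0,30.7],[1,-0.14,0.042,0,30.7]]' | head -2
python3 -m inch '[[1,-0.099,0.108,0,30.7],[1,-0.099,0.108,0,30.7],[1,-0.099,0.108,0,30.7],[1,-0.099,0.108,0,30.7],[1,-0.099,0.108,0,30.7]]' | head -2
python3 -m inch '[[1,0,0,0,0],[1,0,0,0,0],[1,0,0,0,0]]'
python3 - <<'E'
from h import *
plan([.4243,-.423,.036,-93.7])
E
```

```text
time: 9.17
eef_pos: [0.5392, 0.0025, -0.0009]
time: 9.58
eef_pos: [0.5447, 0.0021, 0.0064]
tcp_rot: [0.716, 0.698, 0.001, 0.002]
contact_force: [-0.0, -0.2, -1.4]
opening: 0.506
finger_force: 46.6
time: 9.83
eef_pos: [0.5426, 0.0026, 0.126]
time: 10.25
eef_pos: [0.5042, -0.1427, 0.1262]
time: 10.67
eef_pos: [0.4651, -0.2843, 0.1263]
time: 11.08
eef_pos: [0.4257, -0.4261, 0.1265]
time: 11.33
eef_pos: [0.4271, -0.4201, 0.1248]
tcp_rot: [1.0, -0.03, 0.0, 0.0]
contact_force: [0.3, -0.8, -1.5]
opening: 0.512
finger_force: 46.8
t=11.33 tcp=[ 0.4271 -0.4201  0.1248] yaw=-93.4 q6=39 q1=-54 open=0.51
   [-0.0026  0.0031  0.0888] 0.3
  -> [ 0.4243 -0.423   0.036 ] yaw -93.7 q6~39
```

```bash

python3 -m inch '[[1,-0.003,0.003,0.035,0],[1,-0.003,0.003,0.06,0],[1,-0.003,0.003,0.075,0],[1,-0.003,0.003,0.083,0.3],[1,-0.003,0.003,0.089,0.3]]' | head -2
python3 -m inch '[[1,0,0,0.0005,0],[0.34,0,0,0,0],[0.34,0,0,0,0],[0.34,0,0,0,0]]'
python3 -m inch '[[0.34,0,0,-0.04,0],[0.34,0,0,-0.08,0],[0.34,0,0,-0.12,0],[0.34,0,0,-0.16,0],[0.34,0,0,-0.18,0]]' | head -2
python3 - <<'E'
from h import *
P=cloud(cam("top"));
print("fr",rect(P,(.437,.365),.17,.157,.18))
P=cloud(cam("wrist"));print("placed",rect(P,(.4245,-.423),.07,.065,.09))
plan([.51,.0,.27,-40],[.437,.365,.27,10.1],pos=(.4245,-.423,.215),yaw=-93.7)
E
```

```text
time: 11.75
eef_pos: [0.4238, -0.4223, 0.0344]
time: 12.08
eef_pos: [0.4245, -0.4246, 0.0372]
tcp_rot: [0.999, -0.033, 0.001, 0.001]
contact_force: [-0.6, 0.4, -0.3]
opening: 0.663
finger_force: 0.0
time: 12.5
eef_pos: [0.4252, -0.4257, 0.2232]
fr [ 437.4  364.8  -79.9  226.5  165.7  159.5 1267. ]
placed [ 4.263e+02 -3.991e+02 -3.900e+00  1.013e+02  9.160e+01  7.370e+01
  9.882e+03]
t=12.60 tcp=[ 0.4257 -0.4264  0.2233] yaw=-93.8 q6=39 q1=-55 open=0.66
   [ 0.0193 -0.1425 -0.0183] -17.9
   [ 0.0622 -0.1297 -0.0183] -17.9
   [ 0.0991 -0.1043 -0.0183] -17.9
  -> [0.51 0.   0.27] yaw -40.0 q6~29
   [ 0.1163 -0.1453 -0.    ] -25.0
   [ 0.1669 -0.0823 -0.    ] -25.0
  -> [0.437 0.365 0.27 ] yaw 10.1 q6~20
```

```bash

python3 -m inch '[[0.4,0.019,-0.142,-0.018,-17.9],[0.4,0.019,-0.142,-0.018,-17.9],[0.4,0.019,-0.142,-0.018,-17.9],[0.4,0.019,-0.142,-0.018,-17.9]]' | head -2
python3 -m inch '[[0.4,0.062,-0.13,-0.018,-17.9],[0.4,0.062,-0.13,-0.018,-17.9],[0.4,0.062,-0.13,-0.018,-17.9],[0.4,0.062,-0.13,-0.018,-17.9]]' | head -2
python3 -m inch '[[0.4,0.099,-0.104,-0.018,-17.9],[0.4,0.099,-0.104,-0.018,-17.9],[0.4,0.099,-0.104,-0.018,-17.9],[0.4,0.099,-0.104,-0.018,-17.9]]' | head -2
python3 -m inch '[[0.4,0.116,-0.145,0,-25],[0.4,0.116,-0.145,0,-25],[0.4,0.116,-0.145,0,-25],[0.4,0.116,-0.145,0,-25],[0.4,0.116,-0.145,0,-25]]' | head -2
python3 -m inch '[[0.4,0.167,-0.082,0,-25],[0.4,0.167,-0.082,0,-25],[0.4,0.167,-0.082,0,-25],[0.4,0.167,-0.082,0,-25],[0.4,0.167,-0.082,0,-25]]' | head -2
python3 -m inch '[[0.4,0,0,0,0],[0.4,0,0,0,0],[0.4,0,0,0,0],[0.4,0,0,0,0]]' | head -2
python3 - <<'E'
from h import *
p=cam("wrist");P=cloud(p);save(p,"w2");print("fr",rect(P,(.437,.365),.17,.157,.18))
plan([.437,.365,.121,10.1])
E
```

```text
time: 12.93
eef_pos: [0.4522, -0.2793, 0.233]
time: 13.27
eef_pos: [0.4806, -0.1382, 0.2513]
time: 13.6
eef_pos: [0.5096, 0.0025, 0.2695]
time: 14.02
eef_pos: [0.4717, 0.1844, 0.2686]
time: 14.43
eef_pos: [0.4361, 0.367, 0.2684]
time: 14.77
eef_pos: [0.4383, 0.3622, 0.269]
fr [  437.6   362.9   -79.8   226.1   165.7   158.  21921. ]
t=14.82 tcp=[0.4384 0.3621 0.2692] yaw=9.7 q6=20 q1=29 open=0.60
   [ 0.0031 -0.0009  0.1482] -0.4
  -> [0.437 0.365 0.121] yaw 10.1 q6~20
```

View pics/w2.png

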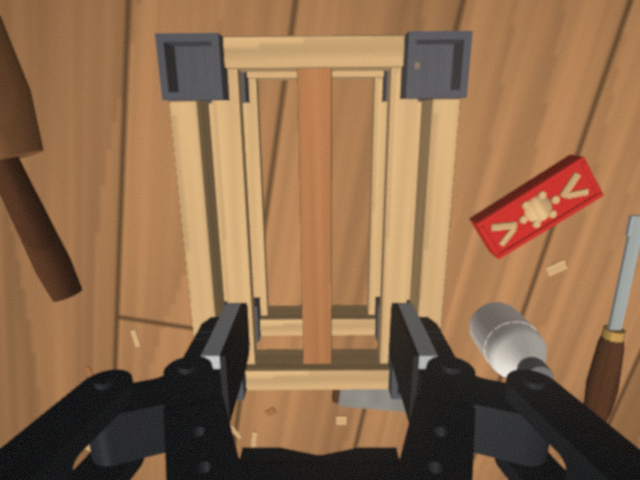

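```bash

python3 -m inch '[[0.4,0.002,-0.001,0.04,-0.4],[0.4,0.002,-0.001,0.08,-0.4],[0.4,0.002,-0.001,0.12,-0.4],[0.4,0.002,-0.001,0.14,-0.4],[0.4,0.002,-0.001,0.148,-0.4]]' | head -5
python3 -m inch '[[1,0,0,0,0],[1,0,0,0,0],[1,0,0,0,0],[1,0,0,0,0],[1,0,0,0,0]]' 80
python3 -m inch '[[1,0,0,0,0],[1,0,0,0,0]]'
python3 -m inch '[[1,0,0,-0.006,0],[1,0,0,-0.012,0],[1,0,0,-0.018,0],[1,0,0,-0.024,0],[1,0,0,-0.030,0]]'
python3 -m inch '[[1,0,0,-0.04,0],[1,0,0,-0.08,0],[1,0,0,-0.1,0],[1,0,0,-0.1,0],[1,0,0,-0.1,0]]'
python3 - <<'E'
from h import *
p=cam("wrist");P=cloud(p);print("fr",rect(P,(.437,.365),.17,.287,.32),rect(P,(.437,.365),.17,.255,.32))
P=cloud(cam("top"));print("fr",rect(P,(.437,.365),.17,.287,.32))
plan([.51,0,.25,0],[.427,-.383,.25,-3.7])
E
```

```text
time: 15.23
eef_pos: [0.4345, 0.3625, 0.1165]
tcp_rot: [0.642, 0.767, -0.004, -0.001]
contact_force: [-1.1, -0.4, 0.4]
opening: 0.601
time: 15.65
eef_pos: [0.4381, 0.3656, 0.1238]
tcp_rot: [0.641, 0.767, 0.002, 0.001]
contact_force: [-1.7, -1.4, 3.3]
opening: 0.22
finger_force: 79.2
time: 15.82
eef_pos: [0.4381, 0.3656, 0.1238]
tcp_rot: [0.641, 0.768, 0.002, 0.001]
contact_force: [-0.0, -2.8, 6.2]
opening: 0.222
finger_force: 79.6
time: 16.23
eef_pos: [0.4362, 0.3652, 0.1513]
tcp_rot: [0.641, 0.768, -0.0, -0.0]
contact_force: [0.1, 0.1, -4.9]
opening: 0.217
finger_force: 78.4
time: 16.65
eef_pos: [0.4371, 0.3655, 0.2526]
tcp_rot: [0.641, 0.768, 0.001, 0.0]
contact_force: [0.6, -0.2, -5.3]
opening: 0.219
finger_force: 79.8
fr [4.3170e+02 4.0510e+02 1.0100e+01 1.6270e+02 1.1750e+02 2.9930e+02
 4.2952e+04] [4.34200e+02 3.90200e+02 1.02000e+01 1.66600e+02 1.52100e+02 2.79400e+02
 1.99255e+05]
fr [447.7 310.3  10.2 166.2 115.  293.7 444. ]
t=16.75 tcp=[0.4353 0.3645 0.2484] yaw=10.3 q6=19 q1=30 open=0.22
   [-0.186   0.0043 -0.0008] 5.1
   [-0.1848  0.0209 -0.0008] 5.1
  -> [0.51 0.   0.25] yaw 0.0 q6~-11
   [-0.1915 -0.0415 -0.    ] 1.8
   [-0.1927 -0.0353 -0.    ] 1.8
  -> [ 0.427 -0.383  0.25 ] yaw -3.7 q6~-48
```

```bash

python3 -m inch '[[1,-0.186,0.004,0,5.1],[1,-0.186,0.004,0,5.1],[1,-0.186,0.004,0,5.1],[1,-0.186,0.004,0,5.1],[1,-0.186,0.004,0,5.1]]' | head -2
python3 -m inch '[[1,-0.185,0.021,0,5.2],[1,-0.185,0.021,0,5.2],[1,-0.185,0.021,0,5.2],[1,-0.185,0.021,0,5.2],[1,-0.185,0.021,0,5.2]]' | head -2
python3 -m inch '[[1,-0.191,-0.041,0,1.8],[1,-0.191,-0.041,0,1.8],[1,-0.191,-0.041,0,1.8],[1,-0.191,-0.041,0,1.8],[1,-0.191,-0.041,0,1.8]]' | head -2
python3 -m inch '[[1,-0.193,-0.035,0,1.9],[1,-0.193,-0.035,0,1.9],[1,-0.193,-0.035,0,1.9],[1,-0.193,-0.035,0,1.9],[1,-0.193,-0.035,0,1.9]]' | head -2
python3 -m inch '[[1,0,0,0.07,0],[1,0,0,0.12,0],[1,0,0,0.12,0],[1,0,0,0.12,0],[1,0,0,0.12,0]]' | head -2
python3 -m inch '[[1,0,0,0,0],[1,0,0,0,0],[1,0,0,0,0],[1,0,0,0,0],[1,0,0,0,0]]'
python3 - <<'E'
from h import *
p=cam("top");P=cloud(p);save(p,"t1",(400,220,520,350),5)
p=cam("side");save(p,"s1",(270,260,480,440),3.5)
a=np.array([s["eef_pos"] for s in [ctrl.get_state()]]);plan([.4265,-.383,.1,-3.75])
z=a[0,2]+.0265+.012
print(rect(P,(.4265,-.383),.17,z,z+.03))
E
```

```text
time: 17.17
eef_pos: [0.4726, 0.1789, 0.2477]
time: 17.58
eef_pos: [0.5102, -0.0035, 0.2479]
time: 18.0
eef_pos: [0.4678, -0.1927, 0.2479]
time: 18.42
eef_pos: [0.4267, -0.3843, 0.2475]
time: 18.83
eef_pos: [0.4266, -0.3792, 0.1262]
time: 19.25
eef_pos: [0.4297, -0.3829, 0.1333]
tcp_rot: [0.73, 0.684, -0.0, 0.002]
contact_force: [-0.3, 0.8, -5.1]
opening: 0.219
finger_force: 79.7
t=19.35 tcp=[ 0.4293 -0.3825  0.1323] yaw=-3.7 q6=-48 q1=-52 open=0.22
   [-0.0007 -0.0028  0.0323] 0.0
  -> [ 0.4265 -0.383   0.1   ] yaw -3.8 q6~-48
[ 429.6 -382.3   86.1  225.5  165.3  175.5  251. ]
```

View pics/s1.png

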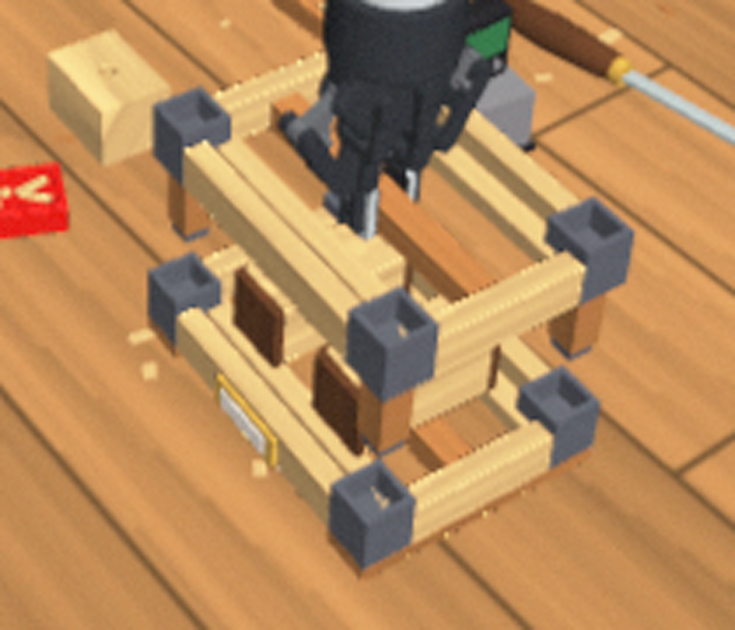

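```bash

python3 -m inch '[[1,0,-0.0032,0.02,0],[1,0,-0.0032,0.03,0],[1,0,-0.0032,0.03,0],[1,0,-0.0032,0.03,0],[1,0,-0.0032,0.03,0]]' | head -3
python3 -m inch '[[1,0,0,0.003,0],[1,0,0,0.006,0],[1,0,0,0.009,0],[1,0,0,0.012,0],[1,0,0,0.012,0]]' | head -4
python3 -m inch '[[1,0,0,0,0],[1,0,0,0,0],[1,0,0,0,0]]' | head -4
```

```text
time: 19.77
eef_pos: [0.4261, -0.3822, 0.1017]
tcp_rot: [0.73, 0.684, 0.0, 0.0]
time: 20.18
eef_pos: [0.4255, -0.3815, 0.0884]
tcp_rot: [0.73, 0.684, 0.0, -0.001]
contact_force: [-0.1, 0.5, -5.0]
time: 20.43
eef_pos: [0.4259, -0.3821, 0.0895]
tcp_rot: [0.73, 0.684, -0.0, 0.0]
contact_force: [0.3, 0.7, -4.2]
```

```bash

python3 -m inch '[[1,0,0,0.003,0],[1,0,0,0.006,0],[1,0,0,0.008,0],[1,0,0,0.01,0],[1,0,0,0.01,0]]' | head -4
python3 -m inch '[[1,0,0,0.001,0],[1,0,0,0.002,0],[1,0,0,0.002,0],[1,0,0,0.002,0]]' | head -4
```

```text
time: 20.85
eef_pos: [0.4258, -0.3819, 0.0791]
tcp_rot: [0.73, 0.684, 0.0, -0.0]
contact_force: [-0.1, -0.8, -3.4]
time: 21.18
eef_pos: [0.4259, -0.3821, 0.0788]
tcp_rot: [0.73, 0.684, -0.0, -0.0]
contact_force: [-3.8, 3.1, 6.1]
```

```bash

python3 -m inch '[[0.4,0,0,0,0],[0.4,0,0,0,0],[0.4,0,0,0,0],[0.4,0,0,0,0],[0.4,0,0,0,0]]' | head -4
python3 -m inch '[[0.4,0,0,-0.02,0],[0.4,0,0,-0.06,0],[0.4,0,0,-0.1,0],[0.3,0,0,-0.14,0],[0.3,0,0,-0.16,0]]' | head -2
python3 - <<'E'
from h import *
p=cam("top");P=cloud(p)
print("fr",rect(P,(.4265,-.383),.17,.116,.14),"deckrim",rect(P,(.4265,-.383),.17,.1,.14))
# plaques: wood-coloured things of the plaque's height, split into blobs
m=((P[...,2]>.012)&(P[...,2]<.03)&(P[...,0]>.56)&(P[...,0]<.72)&(abs(P[...,1])<.2)).astype(np.uint8)
px_=p["pixels"].astype(int);m&=((px_[...,0]-px_[...,2])>25).astype(np.uint8)
n,l,st,ce=cv2.connectedComponentsWithStats(m)
for i in range(1,n):
    if st[i,4]>200:
        q=P[l==i];c=np.median(q,0);Q=P.copy();Q[l!=i]=np.nan;print(rect(Q,c,.09,.01,.035),px_[l==i].mean(0))
plan([.5,-.1,.24,-50],[.643,-.085,.2,0])
E
```

```text
time: 21.6
eef_pos: [0.426, -0.3822, 0.0774]
tcp_rot: [0.73, 0.684, -0.0, 0.0]
contact_force: [-0.0, -0.8, -0.1]
time: 22.02
eef_pos: [0.4272, -0.3837, 0.2436]
fr [ 426.6 -370.4   86.2  203.3  165.2  120.9  199. ] deckrim [ 426.5 -372.5   86.2  208.4  165.3  106.4 2193. ]
[636.7  93.1  80.2 110.7  45.5  19.9 668. ] [140.18712575 103.1257485   69.2754491 ]
[643.4 -97.6 -88.9 109.9  45.2  19.6 659. ] [139.30652504 102.36267071  68.52200303]
t=22.07 tcp=[ 0.4283 -0.3849  0.2469] yaw=-3.7 q6=-48 q1=-52 open=0.70
   [0.1445 0.0266 0.0035] 23.1
   [ 0.1433 -0.0324  0.0035] 23.1
  -> [ 0.5  -0.1   0.24] yaw -50.0 q6~27
   [0.0596 0.0402 0.02  ] -25.0
   [0.037  0.0616 0.02  ] -25.0
  -> [ 0.643 -0.085  0.2  ] yaw 0.0 q6~-16
```

```bash
python3 - <<'E'
from h import *
plan([.6434,-.0976,.2,1.1],pos=(.4265,-.383,.2385),yaw=-3.7)
plan([.6434,-.0976,.0,1.1],[.6434,-.0976,.18,1.1],[.4286,-.342,.2,-93.7],pos=(.6434,-.0976,.2),yaw=1.1)
E
```

```text
t=22.07 tcp=[ 0.4283 -0.3849  0.2469] yaw=-3.7 q6=-48 q1=-52 open=0.70
   [0.1494 0.099  0.0192] -2.4
   [0.1451 0.1052 0.0192] -2.4
  -> [ 0.6434 -0.0976  0.2   ] yaw 1.1 q6~-19
t=22.07 tcp=[ 0.4283 -0.3849  0.2469] yaw=-3.7 q6=-48 q1=-52 open=0.70
   [0.  0.  0.2] -0.0
  -> [ 0.6434 -0.0976  0.    ] yaw 1.1 q6~-19
   [ 0.    0.   -0.18] -0.0
  -> [ 0.6434 -0.0976  0.18  ] yaw 1.1 q6~-19
   [-0.0801 -0.0732 -0.0067] -28.4
   [-0.0356 -0.1024 -0.0067] -28.4
   [ 0.0174 -0.1071 -0.0067] -28.4
  -> [ 0.4286 -0.342   0.2   ] yaw 86.3 q6~-135
```

```bash

python3 -m inch '[[0.25,0.149,0.099,0.019,-2.4],[0.25,0.149,0.099,0.019,-2.4],[0.25,0.149,0.099,0.019,-2.4],[0.25,0.149,0.099,0.019,-2.4],[0.25,0.149,0.099,0.019,-2.4]]' | head -2
python3 -m inch '[[0.25,0.145,0.105,0.019,-2.4],[0.25,0.145,0.105,0.019,-2.4],[0.25,0.145,0.105,0.019,-2.4],[0.25,0.145,0.105,0.019,-2.4],[0.25,0.145,0.105,0.019,-2.4]]' | head -2
python3 -m inch '[[0.25,0,0,0,0],[0.25,0,0,0,0],[0.25,0,0,0,0],[0.25,0,0,0,0]]' | head -2
python3 - <<'E'
from h import *
p=cam("wrist");P=cloud(p);save(p,"w3",None,1);print(rect(P,(.6434,-.0976),.07,.012,.035))
plan([.6434,-.0976,.0,1.1])
E
```

```text
time: 22.48
eef_pos: [0.5361, -0.2355, 0.2171]
time: 22.9
eef_pos: [0.6444, -0.0932, 0.198]
time: 23.23
eef_pos: [0.6421, -0.0989, 0.1995]
[ 644.8  -99.1  -88.6  109.6   44.    21.2 8037. ]
t=23.28 tcp=[ 0.6421 -0.0989  0.1996] yaw=0.9 q6=-19 q1=-18 open=0.75
   [0.0013 0.0013 0.1996] -0.2
  -> [ 0.6434 -0.0976  0.    ] yaw 1.1 q6~-19
```

View pics/w3.png

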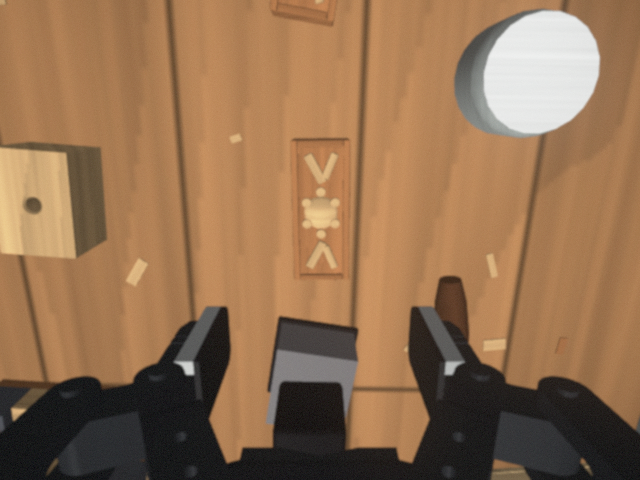

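```bash

python3 -m inch '[[0.3,0.001,0.0015,0.04,-0.2],[0.3,0.001,0.0015,0.08,-0.2],[0.3,0.001,0.0015,0.12,-0.2],[0.3,0.001,0.0015,0.16,-0.2],[0.3,0.001,0.0015,0.18,-0.2]]' | head -2
python3 -m inch '[[0.3,0,0,0.008,0],[0.3,0,0,0.014,0],[0.3,0,0,0.018,0],[0.3,0,0,0.019,0],[0.3,0,0,0.019,0]]' | head -4
python3 -m inch '[[1,0,0,0,0],[1,0,0,0,0],[1,0,0,0,0],[1,0,0,0,0],[1,0,0,0,0]]' 40
python3 -m inch '[[1,0,0,-0.04,0],[1,0,0,-0.08,0],[1,0,0,-0.12,0],[1,0,0,-0.16,0],[1,0,0,-0.18,0]]' | head -2
python3 -m inch '[[1,-0.080,-0.073,-0.007,-28.4],[1,-0.080,-0.073,-0.007,-28.4],[1,-0.080,-0.073,-0.007,-28.4],[1,-0.080,-0.073,-0.007,-28.4],[1,-0.080,-0.073,-0.007,-28.4]]' | head -2
python3 -m inch '[[1,-0.036,-0.102,-0.007,-28.4],[1,-0.036,-0.102,-0.007,-28.4],[1,-0.036,-0.102,-0.007,-28.4],[1,-0.036,-0.102,-0.007,-28.4],[1,-0.036,-0.102,-0.007,-28.4]]' | head -2
python3 -m inch '[[1,0.017,-0.107,-0.007,-28.4],[1,0.017,-0.107,-0.007,-28.4],[1,0.017,-0.107,-0.007,-28.4],[1,0.017,-0.107,-0.007,-28.4],[1,0.017,-0.107,-0.007,-28.4]]' | head -2
python3 -m inch '[[1,0,0,0,0],[1,0,0,0,0],[1,0,0,0,0],[1,0,0,0,0],[1,0,0,0,0]]'
python3 - <<'E'
from h import *
P=cloud(cam("wrist"));t,y,s=pose();print(rect(P,t[:2],.07,t[2]-.005,t[2]+.04))
plan([.4286,-.342,.107,86.3])
E
```

```text
time: 23.7
eef_pos: [0.6403, -0.0967, 0.014]
time: 24.12
eef_pos: [0.6455, -0.0969, 0.0023]
tcp_rot: [0.699, 0.715, 0.001, 0.002]
contact_force: [-0.6, -0.2, 0.3]
time: 24.53
eef_pos: [0.6456, -0.0966, 0.0024]
tcp_rot: [0.699, 0.715, 0.001, 0.001]
contact_force: [-0.4, -0.7, 4.7]
opening: 0.504
finger_force: 43.8
time: 24.95
eef_pos: [0.6462, -0.0966, 0.1865]
time: 25.37
eef_pos: [0.5717, -0.1788, 0.1871]
time: 25.78
eef_pos: [0.5016, -0.2601, 0.1941]
time: 26.2
eef_pos: [0.431, -0.3417, 0.2011]
time: 26.62
eef_pos: [0.4316, -0.3407, 0.2012]
tcp_rot: [0.031, 1.0, 0.0, -0.0]
contact_force: [-0.2, -0.8, -0.4]
opening: 0.502
finger_force: 43.0
[ 4.2730e+02 -3.4010e+02 -2.0100e+01  9.9900e+01  6.7700e+01  2.2030e+02
  4.2428e+04]
t=26.67 tcp=[ 0.4315 -0.3409  0.2012] yaw=86.5 q6=-135 q1=-49 open=0.50
   [ 0.0028 -0.0013  0.0942] 0.2
  -> [ 0.4286 -0.342   0.107 ] yaw 86.3 q6~-135
```

```bash

python3 -m inch '[[1,0.003,-0.001,0.04,0],[1,0.003,-0.001,0.07,0],[1,0.003,-0.001,0.084,0],[1,0.003,-0.001,0.09,0],[1,0.003,-0.001,0.093,0]]' | head -4
python3 -m inch '[[1,0,0,0.0005,0],[1,0,0,0.001,0],[0.34,0,0,0,0],[0.34,0,0,0,0],[0.34,0,0,0,0]]'
python3 -m inch '[[0.34,0,0,-0.02,0],[0.34,0,0,-0.06,0],[0.34,0,0,-0.1,0],[0.34,0,0,-0.1,0],[0.34,0,0,-0.1,0]]' | head -2
python3 - <<'E'
from h import *
P=cloud(cam("wrist"));print("placed",rect(P,(.4286,-.342),.068,.119,.135))
p=cam("top");P=cloud(p)
m=((P[...,2]>.012)&(P[...,2]<.03)&(P[...,0]>.56)&(P[...,0]<.72)&(abs(P[...,1])<.2)).astype(np.uint8)
px_=p["pixels"].astype(int);m&=((px_[...,0]-px_[...,2])>25).astype(np.uint8)
n,l,st,ce=cv2.connectedComponentsWithStats(m)
for i in range(1,n):
    if st[i,4]>200:
        q=P[l==i];c=np.median(q,0);Q=P.copy();Q[l!=i]=np.nan;print(rect(Q,c,.09,.01,.035),px_[l==i].mean(0))
plan([.55,-.1,.2,0],[.6367,.0931,.2,-9.8])
E
```

```text
time: 27.08
eef_pos: [0.4278, -0.3416, 0.1075]
tcp_rot: [0.031, 1.0, 0.001, -0.001]
contact_force: [-0.1, -0.4, 0.4]
time: 27.5
eef_pos: [0.4287, -0.3429, 0.1097]
tcp_rot: [0.031, 1.0, -0.001, 0.001]
contact_force: [0.8, 0.1, -0.0]
opening: 0.658
finger_force: 0.0
time: 27.92
eef_pos: [0.4296, -0.3439, 0.2129]
placed [ 4.313e+02 -3.296e+02 -3.600e+00  1.161e+02  7.060e+01  1.261e+02
  1.487e+04]
[636.5  92.8  80.4 110.1  45.6  20.  667. ] [141.33583208 103.9970015   69.89205397]
t=28.02 tcp=[ 0.4279 -0.342   0.2082] yaw=86.5 q6=-136 q1=-49 open=0.66
   [-0.0357  0.083   0.0027] 28.8
   [0.0088 0.0899 0.0027] 28.8
   [0.051  0.0746 0.0027] 28.8
  -> [ 0.55 -0.1   0.2 ] yaw 0.0 q6~-21
   [ 0.0966  0.0434 -0.    ] 4.9
   [ 0.0999  0.0349 -0.    ] 4.9
  -> [0.6367 0.0931 0.2   ] yaw -9.8 q6~9
```

```bash

python3 -m inch '[[0.3,-0.036,0.083,0.003,28.8],[0.3,-0.036,0.083,0.003,28.8],[0.3,-0.036,0.083,0.003,28.8],[0.3,-0.036,0.083,0.003,28.8],[0.3,-0.036,0.083,0.003,28.8]]' | head -2
python3 -m inch '[[0.3,0.009,0.09,0.003,28.8],[0.3,0.009,0.09,0.003,28.8],[0.3,0.009,0.09,0.003,28.8],[0.3,0.009,0.09,0.003,28.8],[0.3,0.009,0.09,0.003,28.8]]' | head -2
python3 -m inch '[[0.3,0.051,0.075,0.003,28.8],[0.3,0.051,0.075,0.003,28.8],[0.3,0.051,0.075,0.003,28.8],[0.3,0.051,0.075,0.003,28.8],[0.3,0.051,0.075,0.003,28.8]]' | head -2
python3 -m inch '[[0.3,0.097,0.043,0,4.9],[0.3,0.097,0.043,0,4.9],[0.3,0.097,0.043,0,4.9],[0.3,0.097,0.043,0,4.9]]' | head -2
python3 -m inch '[[0.3,0.1,0.035,0,4.9],[0.3,0.1,0.035,0,4.9],[0.3,0.1,0.035,0,4.9],[0.3,0.1,0.035,0,4.9]]' | head -2
python3 -m inch '[[0.3,0,0,0,0],[0.3,0,0,0,0],[0.3,0,0,0,0],[0.3,0,0,0,0],[0.3,0,0,0,0]]' | head -2
python3 - <<'E'
from h import *
p=cam("wrist");P=cloud(p);save(p,"w4",(180,60,480,360),1.6);Q=P.copy();Q[(P[...,0]<.612)]=np.nan;print(rect(Q,(.6365,.093),.07,.012,.035))
plan([.6366,.0928,.0,-9.7],[.6366,.0928,.18,-9.7],[.53,-.1,.19,-50],[.4234,-.422,.2,-93.7])
E
```

```text
time: 28.43
eef_pos: [0.4685, -0.2598, 0.203]
time: 28.85
eef_pos: [0.5092, -0.1797, 0.2006]
time: 29.27
eef_pos: [0.5502, -0.099, 0.1975]
time: 29.6
eef_pos: [0.594, 0.0003, 0.1977]
time: 29.93
eef_pos: [0.6373, 0.0964, 0.1978]
time: 30.35
eef_pos: [0.6367, 0.0926, 0.1994]
[ 637.3   91.6   81.3  110.1   43.7   21.2 7918. ]
t=30.40 tcp=[0.6367 0.0928 0.1994] yaw=-9.8 q6=9 q1=-1 open=0.70
   [-1.000e-04 -1.000e-04  1.994e-01] -0.1
  -> [0.6366 0.0928 0.    ] yaw -9.7 q6~9
   [ 0.    0.   -0.18] -0.0
  -> [0.6366 0.0928 0.18  ] yaw -9.7 q6~9
   [-0.104  -0.0363 -0.005 ] 20.2
   [-0.1101  0.0018 -0.005 ] 20.2
  -> [ 0.53 -0.1   0.19] yaw -50.0 q6~29
   [-0.1443  0.0891 -0.005 ] 21.8
   [-0.1008  0.1364 -0.005 ] 21.8
  -> [ 0.4234 -0.422   0.2   ] yaw -93.7 q6~39
```

View pics/w4.png

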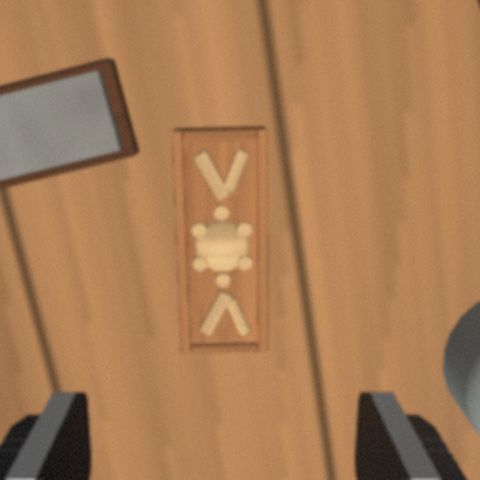

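```bash

python3 -m inch '[[0.3,0,0,0.04,0],[0.3,0,0,0.08,0],[0.3,0,0,0.12,0],[0.3,0,0,0.16,0],[0.3,0,0,0.18,0]]' | head -2
python3 -m inch '[[0.3,0,0,0.008,0],[0.3,0,0,0.014,0],[0.3,0,0,0.018,0],[0.3,0,0,0.019,0],[0.3,0,0,0.019,0]]' | head -4
python3 -m inch '[[1,0,0,0,0],[1,0,0,0,0],[1,0,0,0,0],[1,0,0,0,0],[1,0,0,0,0]]' 40
python3 -m inch '[[1,0,0,-0.04,0],[1,0,0,-0.08,0],[1,0,0,-0.12,0],[1,0,0,-0.16,0],[1,0,0,-0.18,0]]' | head -2
python3 -m inch '[[1,-0.104,-0.036,-0.005,20.2],[1,-0.104,-0.036,-0.005,20.2],[1,-0.104,-0.036,-0.005,20.2],[1,-0.104,-0.036,-0.005,20.2]]' | head -2
python3 -m inch '[[1,-0.11,0.002,-0.005,20.2],[1,-0.11,0.002,-0.005,20.2],[1,-0.11,0.002,-0.005,20.2],[1,-0.11,0.002,-0.005,20.2]]' | head -2
python3 -m inch '[[1,-0.144,0.089,-0.005,21.8],[1,-0.144,0.089,-0.005,21.8],[1,-0.144,0.089,-0.005,21.8],[1,-0.144,0.089,-0.005,21.8],[1,-0.144,0.089,-0.005,21.8]]' | head -2
python3 -m inch '[[1,-0.101,0.136,-0.005,21.8],[1,-0.101,0.136,-0.005,21.8],[1,-0.101,0.136,-0.005,21.8],[1,-0.101,0.136,-0.005,21.8],[1,-0.101,0.136,-0.005,21.8]]' | head -2
python3 -m inch '[[1,0,0,0,0],[1,0,0,0,0],[1,0,0,0,0],[1,0,0,0,0],[1,0,0,0,0]]'
python3 - <<'E'
from h import *
plan([.4234,-.422,.1075,-93.7])
E
```

```text
time: 30.82
eef_pos: [0.6332, 0.0934, 0.0138]
time: 31.23
eef_pos: [0.6384, 0.0938, 0.0022]
tcp_rot: [0.765, 0.645, 0.001, 0.001]
contact_force: [0.3, 0.9, 0.1]
time: 31.65
eef_pos: [0.6385, 0.0939, 0.0024]
tcp_rot: [0.765, 0.645, 0.001, 0.001]
contact_force: [-0.4, -0.4, 6.3]
opening: 0.506
finger_force: 43.8
time: 32.07
eef_pos: [0.6389, 0.094, 0.1864]
time: 32.4
eef_pos: [0.5815, -0.0059, 0.185]
time: 32.73
eef_pos: [0.5288, -0.1019, 0.19]
time: 33.15
eef_pos: [0.4759, -0.2645, 0.1956]
time: 33.57
eef_pos: [0.4218, -0.4253, 0.2004]
time: 33.98
eef_pos: [0.4241, -0.4185, 0.2002]
tcp_rot: [1.0, -0.031, -0.0, -0.0]
contact_force: [0.2, -0.1, -0.7]
opening: 0.502
finger_force: 43.0
t=33.98 tcp=[ 0.4241 -0.4185  0.2002] yaw=-93.6 q6=39 q1=-54 open=0.50
   [-0.0005  0.0035  0.0927] 0.1
  -> [ 0.4234 -0.422   0.1075] yaw -93.7 q6~39
```

```bash

python3 -m inch '[[1,0,0.003,0.04,0],[1,0,0.003,0.07,0],[1,0,0.003,0.084,0],[1,0,0.003,0.089,0],[1,0,0.003,0.092,0]]' | head -4
python3 -m inch '[[1,0,0,0.0005,0],[1,0,0,0.001,0],[0.34,0,0,0,0],[0.34,0,0,0,0],[0.34,0,0,0,0]]'
python3 -m inch '[[0.34,0,0,-0.02,0],[0.34,0,0,-0.06,0],[0.34,0,0,-0.1,0],[0.34,0,0,-0.13,0],[0.34,0,0,-0.13,0]]' | head -2
python3 -m inch '[[0.34,0,0,0,0],[0.34,0,0,0,0],[0.34,0,0,0,0],[0.34,0,0,0,0]]' | head -2
python3 - <<'E'
from h import *
p=cam("wrist");P=cloud(p);save(p,"w5")
p=cam("top");P=cloud(p);print("fr1",rect(P,(.437,.365),.17,.082,.105))
print("sample",rect(P,(.441,-.089),.07,.035,.06))
plan([.51,.0,.24,-40],[.437,.365,.2,10.1])
E
```

```text
time: 34.4
eef_pos: [0.4233, -0.422, 0.1078]
tcp_rot: [0.999, -0.032, -0.0, -0.001]
contact_force: [0.4, -0.5, -0.0]
time: 34.82
eef_pos: [0.4236, -0.4239, 0.1098]
tcp_rot: [0.999, -0.033, 0.001, 0.001]
contact_force: [0.2, 1.0, 0.3]
opening: 0.658
finger_force: 0.0
time: 35.23
eef_pos: [0.4256, -0.4265, 0.2485]
time: 35.57
eef_pos: [0.4225, -0.4223, 0.2362]
fr1 [ 437.3  364.7  -79.9  226.   165.2   84.6 1051. ]
sample [440.9 -88.7  86.6  76.1  54.1  46.4 605. ]
t=35.67 tcp=[ 0.4227 -0.4225  0.2366] yaw=-93.7 q6=39 q1=-55 open=0.66
   [ 0.0198 -0.1424 -0.0011] -17.9
   [ 0.0627 -0.1294 -0.0011] -17.9
   [ 0.0995 -0.1039 -0.0011] -17.9
  -> [0.51 0.   0.24] yaw -40.0 q6~29
   [ 0.1163 -0.1453  0.02  ] -25.0
   [ 0.1669 -0.0823  0.02  ] -25.0
  -> [0.437 0.365 0.2  ] yaw 10.1 q6~20
```

View pics/w5.png

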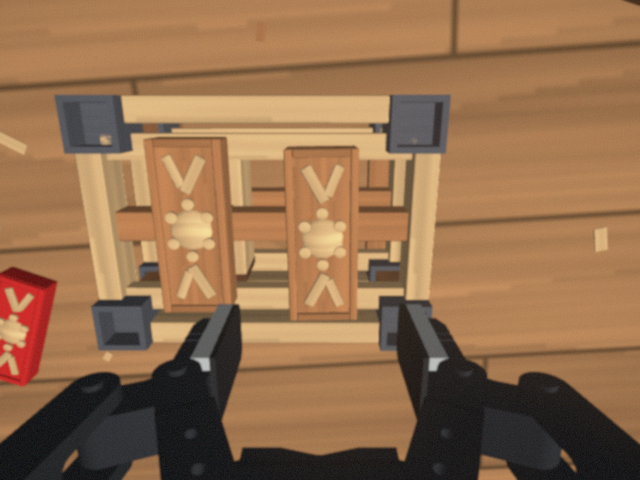

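```bash
python3 - <<'E'
from h import *
p=cam("wrist");P=cloud(p)
C=np.array([.426,-.382]);a=np.radians(-3.75);ex=np.array([np.cos(a),np.sin(a)]);ey=np.array([-ex[1],ex[0]])
X=(P[...,:2]-C)@ex;Y=(P[...,:2]-C)@ey
for s in(1,-1):
    for x0 in(-50,-30,-10,15,30,50):
        m=(abs(X*1000-x0)<4)&(abs(Y*1000-s*40)<19)&(P[...,2]>.115)
        print(s,x0,np.round([np.median(P[m][:,2])*1000,np.median(P[m][:,2])*1000],1)[:1],np.round([Y[m].min()*1000,Y[m].max()*1000],0),end=" | ")
    m=(abs(Y*1000-s*40)<15)&(P[...,2]>.12)&(P[...,2]<.135);print(np.round([X[m].min()*1000,X[m].max()*1000]))
E
```

```text
1 -50 [127.5] [27. 59.] | 1 -30 [125.8] [21. 59.] | 1 -10 [125.2] [21. 59.] | 1 15 [127.1] [21. 59.] | 1 30 [125.1] [21. 59.] | 1 50 [125.1] [21. 59.] | [-50.  60.]
-1 -50 [126.] [-59. -21.] | -1 -30 [125.4] [-59. -21.] | -1 -10 [126.9] [-59. -21.] | -1 15 [315.1] [-59. -21.] | -1 30 [125.6] [-59. -21.] | -1 50 [126.9] [-59. -21.] | [-56.  54.]
```

```bash

python3 -m inch '[[0.4,0.02,-0.142,-0.001,-17.9],[0.4,0.02,-0.142,-0.001,-17.9],[0.4,0.02,-0.142,-0.001,-17.9],[0.4,0.02,-0.142,-0.001,-17.9]]' | head -2
python3 -m inch '[[0.4,0.063,-0.129,-0.001,-17.9],[0.4,0.063,-0.129,-0.001,-17.9],[0.4,0.063,-0.129,-0.001,-17.9],[0.4,0.063,-0.129,-0.001,-17.9]]' | head -2
python3 -m inch '[[0.4,0.1,-0.104,-0.001,-17.9],[0.4,0.1,-0.104,-0.001,-17.9],[0.4,0.1,-0.104,-0.001,-17.9],[0.4,0.1,-0.104,-0.001,-17.9]]' | head -2
python3 -m inch '[[0.4,0.116,-0.145,0.02,-25],[0.4,0.116,-0.145,0.02,-25],[0.4,0.116,-0.145,0.02,-25],[0.4,0.116,-0.145,0.02,-25],[0.4,0.116,-0.145,0.02,-25]]' | head -2
python3 -m inch '[[0.4,0.167,-0.082,0.02,-25],[0.4,0.167,-0.082,0.02,-25],[0.4,0.167,-0.082,0.02,-25],[0.4,0.167,-0.082,0.02,-25],[0.4,0.167,-0.082,0.02,-25]]' | head -2
python3 -m inch '[[0.4,0,0,0,0],[0.4,0,0,0,0],[0.4,0,0,0,0],[0.4,0,0,0,0],[0.4,0,0,0,0]]' | head -2
python3 - <<'E'
from h import *
p=cam("wrist");P=cloud(p);print("fr",rect(P,(.437,.365),.17,.082,.105))
plan([.4373,.3645,.0485,10.1])
E
```

```text
time: 36.05
eef_pos: [0.4525, -0.2788, 0.2386]
time: 36.38
eef_pos: [0.4819, -0.1382, 0.2399]
time: 36.72
eef_pos: [0.5114, 0.0029, 0.2411]
time: 37.13
eef_pos: [0.4732, 0.1846, 0.2203]
time: 37.55
eef_pos: [0.4373, 0.3672, 0.2002]
time: 37.97
eef_pos: [0.4397, 0.3626, 0.2015]
fr [  437.7   363.    -79.8   226.    165.8    83.  21064. ]
t=38.02 tcp=[0.4397 0.3626 0.2015] yaw=9.9 q6=19 q1=29 open=0.60
   [ 0.0022 -0.002   0.153 ] -0.2
  -> [0.4373 0.3645 0.0485] yaw 10.1 q6~20
```

```bash

python3 -m inch '[[0.4,0.002,-0.002,0.04,-0.2],[0.4,0.002,-0.002,0.08,-0.2],[0.4,0.002,-0.002,0.12,-0.2],[0.4,0.002,-0.002,0.145,-0.2],[0.4,0.002,-0.002,0.153,-0.2]]' | head -2
python3 -m inch '[[0.4,0,0,0,0],[0.4,0,0,0,0],[1,0,0,0,0],[1,0,0,0,0],[1,0,0,0,0]]' 80 | head -2
python3 -m inch '[[1,0,0,0,0],[1,0,0,0,0],[1,0,0,0,0],[1,0,0,0,0]]'
python3 -m inch '[[1,0,0,-0.02,0],[1,0,0,-0.06,0],[1,0,0,-0.1,0],[1,0,0,-0.14,0],[1,0,0,-0.18,0]]'
python3 -m inch '[[1,0,0,-0.022,0],[1,0,0,-0.022,0],[1,0,0,-0.022,0],[1,0,0,-0.022,0]]'
python3 - <<'E'
from h import *
plan([.51,0,.25,0],[.426,-.382,.25,-3.7])
E
```

```text
time: 38.43
eef_pos: [0.4339, 0.3626, 0.0433]
time: 38.85
eef_pos: [0.4376, 0.3661, 0.0511]
time: 39.18
eef_pos: [0.4376, 0.3661, 0.0511]
tcp_rot: [0.642, 0.767, 0.001, 0.0]
contact_force: [-2.6, -1.5, 5.2]
opening: 0.216
finger_force: 81.1
time: 39.6
eef_pos: [0.4357, 0.3648, 0.2293]
tcp_rot: [0.642, 0.767, -0.001, -0.0]
contact_force: [2.3, 1.0, -5.9]
opening: 0.218
finger_force: 79.7
time: 39.93
eef_pos: [0.4352, 0.3644, 0.247]
tcp_rot: [0.642, 0.767, -0.003, -0.001]
contact_force: [0.7, -0.2, -7.7]
opening: 0.214
finger_force: 79.9
t=39.93 tcp=[0.4352 0.3644 0.247 ] yaw=10.2 q6=20 q1=30 open=0.21
   [-0.1859  0.0047 -0.0015] 5.1
   [-0.1848  0.0211 -0.0015] 5.1
  -> [0.51 0.   0.25] yaw 0.0 q6~-11
   [-0.191 -0.042 -0.   ] 1.8
   [-0.1923 -0.0358 -0.    ] 1.8
  -> [ 0.426 -0.382  0.25 ] yaw -3.7 q6~-48
```

```bash

python3 -m inch '[[1,-0.186,0.005,0,5.1],[1,-0.186,0.005,0,5.1],[1,-0.186,0.005,0,5.1],[1,-0.186,0.005,0,5.1],[1,-0.186,0.005,0,5.1]]' | head -2
python3 -m inch '[[1,-0.185,0.021,0,5.1],[1,-0.185,0.021,0,5.1],[1,-0.185,0.021,0,5.1],[1,-0.185,0.021,0,5.1],[1,-0.185,0.021,0,5.1]]' | head -2
python3 -m inch '[[1,-0.191,-0.042,0,1.8],[1,-0.191,-0.042,0,1.8],[1,-0.191,-0.042,0,1.8],[1,-0.191,-0.042,0,1.8],[1,-0.191,-0.042,0,1.8]]' | head -2
python3 -m inch '[[1,-0.192,-0.036,0,1.9],[1,-0.192,-0.036,0,1.9],[1,-0.192,-0.036,0,1.9],[1,-0.192,-0.036,0,1.9],[1,-0.192,-0.036,0,1.9]]' | head -2
python3 -m inch '[[1,0,0,0.03,0],[1,0,0,0.04,0],[1,0,0,0.04,0],[1,0,0,0.04,0],[1,0,0,0.04,0]]' | head -2
python3 -m inch '[[1,0,0,0,0],[1,0,0,0,0],[1,0,0,0,0],[1,0,0,0,0],[1,0,0,0,0]]'
python3 - <<'E'
from h import *
p=cam("top");P=cloud(p);s=pose()[0];z=s[2]+.0239+.012
print(rect(P,(.4265,-.383),.17,z,z+.03))
plan([.426,-.382,.19,-3.75])
E
```

```text
time: 40.35
eef_pos: [0.4731, 0.1789, 0.2458]
time: 40.77
eef_pos: [0.5104, -0.0034, 0.2461]
time: 41.18
eef_pos: [0.4669, -0.1924, 0.2461]
time: 41.6
eef_pos: [0.4249, -0.383, 0.2457]
time: 42.02
eef_pos: [0.4278, -0.38, 0.21]
time: 42.43
eef_pos: [0.4278, -0.381, 0.2109]
tcp_rot: [0.73, 0.684, -0.0, 0.0]
contact_force: [-0.6, -0.3, -6.2]
opening: 0.217
finger_force: 79.7
[ 431.5 -324.7   -3.7  165.   112.8  251.2  289. ]
t=42.48 tcp=[ 0.4277 -0.381   0.2107] yaw=-3.7 q6=-48 q1=-52 open=0.22
   [-0.0011 -0.0016  0.0207] 0.0
  -> [ 0.426 -0.382  0.19 ] yaw -3.8 q6~-48
```

```bash

python3 -m inch '[[1,-0.0008,-0.0017,0.02,0],[1,-0.0008,-0.0017,0.03,0],[1,-0.0008,-0.0017,0.033,0],[1,-0.0008,-0.0017,0.033,0],[1,-0.0008,-0.0017,0.033,0]]' | head -4
python3 -m inch '[[1,0,0,0.003,0],[1,0,0,0.006,0],[1,0,0,0.009,0],[1,0,0,0.012,0],[1,0,0,0.012,0]]' | head -4
python3 -m inch '[[1,0,0,0.003,0],[1,0,0,0.006,0],[1,0,0,0.008,0],[1,0,0,0.008,0],[1,0,0,0.008,0]]' | head -4
```

```text
time: 42.9
eef_pos: [0.4258, -0.3817, 0.1772]
tcp_rot: [0.73, 0.684, 0.0, -0.0]
contact_force: [-0.1, -0.4, -4.4]
time: 43.32
eef_pos: [0.4255, -0.3813, 0.1644]
tcp_rot: [0.73, 0.684, 0.0, -0.001]
contact_force: [0.4, 0.6, -5.9]
time: 43.73
eef_pos: [0.4257, -0.3816, 0.1571]
tcp_rot: [0.73, 0.684, 0.0, -0.0]
contact_force: [-0.4, 1.0, -4.7]
```

```bash

python3 -m inch '[[1,0,0,0.001,0],[1,0,0,0.002,0],[1,0,0,0.002,0],[1,0,0,0.002,0]]' | head -4
python3 -m inch '[[0.4,0,0,0,0],[0.4,0,0,0,0],[0.4,0,0,0,0],[0.4,0,0,0,0],[0.4,0,0,0,0]]' | head -4
python3 -m inch '[[0.4,0,0,-0.02,0],[0.4,0,0,-0.06,0],[0.4,0,0,-0.1,0],[0.3,0,0,-0.13,0],[0.3,0,0,-0.13,0]]' | head -2
python3 - <<'E'
from h import *
p=cam("top");P=cloud(p)
print("fr",rect(P,(.4265,-.383),.17,.191,.21))
print("sample",rect(P,(.441,-.089),.07,.035,.06))
plan([.441,-.0887,.22,-3.4],pos=(.4262,-.3818,.286),yaw=-3.7)
E
```

```text
time: 44.07
eef_pos: [0.426, -0.382, 0.1561]
tcp_rot: [0.73, 0.684, -0.0, 0.0]
contact_force: [-1.3, 0.6, -1.3]
time: 44.48
eef_pos: [0.4261, -0.3821, 0.156]
tcp_rot: [0.73, 0.684, -0.0, 0.001]
contact_force: [-0.1, 0.5, -0.2]
time: 44.9
eef_pos: [0.4281, -0.3845, 0.295]
fr [ 424.5 -365.9   84.3  196.9  165.1  195.8  238. ]
sample [440.8 -88.8  86.5  76.6  53.9  46.3 609. ]
t=44.95 tcp=[ 0.4273 -0.3836  0.2912] yaw=-3.7 q6=-48 q1=-52 open=0.70
   [ 0.1467 -0.0021  0.033 ] -0.2
   [ 0.1467 -0.0017  0.033 ] -0.2
  -> [ 0.441  -0.0887  0.22  ] yaw -3.4 q6~-21
```

```bash

python3 -m inch '[[0.1,0.147,-0.002,0.033,-0.2],[0.1,0.147,-0.002,0.033,-0.2],[0.1,0.147,-0.002,0.033,-0.2],[0.1,0.147,-0.002,0.033,-0.2],[0.1,0.147,-0.002,0.033,-0.2]]' | head -2
python3 -m inch '[[0.1,0.147,-0.002,0.033,-0.1],[0.1,0.147,-0.002,0.033,-0.1],[0.1,0.147,-0.002,0.033,-0.1],[0.1,0.147,-0.002,0.033,-0.1],[0.1,0.147,-0.002,0.033,-0.1]]' | head -2
python3 -m inch '[[0.1,0,0,0,0],[0.1,0,0,0,0],[0.1,0,0,0,0],[0.1,0,0,0,0],[0.1,0,0,0,0]]' | head -2
python3 - <<'E'
from h import *
p=cam("wrist");P=cloud(p);print(rect(P,(.441,-.0887),.07,.035,.06))
p=cam("top");P=cloud(p);print("fr",rect(P,(.4265,-.383),.17,.191,.21));p=cam("side");save(p,"s2",(270,220,480,420),3)
plan([.441,-.0887,.01,-3.5],[.441,-.0887,.27,-3.5],[.446,-.3833,.27,-93.7])
E
```

```text
time: 45.37
eef_pos: [0.4322, -0.2299, 0.249]
time: 45.78
eef_pos: [0.439, -0.0842, 0.2167]
time: 46.2
eef_pos: [0.4406, -0.0891, 0.2195]
[ 441.9  -90.4   86.5   76.3   54.    47.7 7022. ]
fr [ 426.  -382.6   86.2  227.   165.1  195.7  472. ]
t=46.35 tcp=[ 0.4405 -0.0886  0.2194] yaw=-3.5 q6=-21 q1=-24 open=0.90
   [-0.      0.0002  0.1047] 0.0
   [-0.      0.0002  0.1047] 0.0
  -> [ 0.441  -0.0887  0.01  ] yaw -3.5 q6~-21
   [ 0.    0.   -0.13] -0.0
   [ 0.    0.   -0.13] -0.0
  -> [ 0.441  -0.0887  0.27  ] yaw -3.5 q6~-21
   [-0.0979  0.0077 -0.    ] -29.9
   [-0.0887 -0.0422 -0.    ] -29.9
   [-0.0558 -0.0808 -0.    ] -29.9
  -> [ 0.446  -0.3833  0.27  ] yaw 86.3 q6~-137
```

View pics/s2.png

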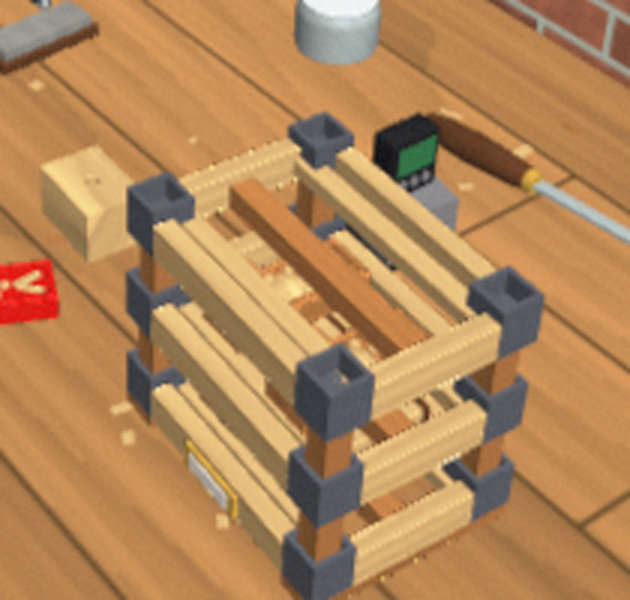

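```bash

python3 -m inch '[[0.1,0,0,0.04,0],[0.1,0,0,0.08,0],[0.1,0,0,0.12,0],[0.1,0,0,0.16,0],[0.1,0,0,0.19,0]]' | head -2
python3 -m inch '[[0.1,0,0,0.01,0],[0.1,0,0,0.018,0],[0.1,0,0,0.018,0],[0.1,0,0,0.018,0]]' | head -2
python3 -m inch '[[1,0,0,0,0],[1,0,0,0,0],[1,0,0,0,0],[1,0,0,0,0],[1,0,0,0,0]]' 40
python3 -m inch '[[1,0,0,-0.04,0],[1,0,0,-0.08,0],[1,0,0,-0.12,0],[1,0,0,-0.16,0],[1,0,0,-0.2,0]]' | head -2
python3 -m inch '[[1,0,0,-0.04,0],[1,0,0,-0.06,0],[1,0,0,-0.06,0],[1,0,0,-0.06,0],[1,0,0,-0.06,0]]'
python3 - <<'E'
from h import *
plan([.446,-.3833,.27,-93.7])
E
```

```text
time: 46.77
eef_pos: [0.439, -0.0876, 0.0265]
time: 47.1
eef_pos: [0.4419, -0.0887, 0.0128]
time: 47.52
eef_pos: [0.442, -0.0887, 0.0134]
tcp_rot: [0.728, 0.686, 0.001, 0.002]
contact_force: [-0.7, 0.3, 6.2]
opening: 0.626
finger_force: 43.9
time: 47.93
eef_pos: [0.4397, -0.0876, 0.2132]
time: 48.35
eef_pos: [0.4393, -0.0875, 0.2692]
tcp_rot: [0.728, 0.686, -0.001, -0.002]
contact_force: [-0.1, 1.2, -2.6]
opening: 0.625
finger_force: 44.3
t=48.35 tcp=[ 0.4393 -0.0875  0.2692] yaw=-3.4 q6=-21 q1=-24 open=0.62
   [-0.0983  0.0081 -0.0003] -29.9
   [-0.0892 -0.042  -0.0003] -29.9
   [-0.0564 -0.0809 -0.0003] -29.9
  -> [ 0.446  -0.3833  0.27  ] yaw 86.3 q6~-137
```

```bash

python3 -m inch '[[1,-0.098,0.008,0,-29.9],[1,-0.098,0.008,0,-29.9],[1,-0.098,0.008,0,-29.9],[1,-0.098,0.008,0,-29.9],[1,-0.098,0.008,0,-29.9]]' | head -2
python3 -m inch '[[1,-0.089,-0.042,0,-29.9],[1,-0.089,-0.042,0,-29.9],[1,-0.089,-0.042,0,-29.9],[1,-0.089,-0.042,0,-29.9],[1,-0.089,-0.042,0,-29.9]]' | head -2
python3 -m inch '[[1,-0.056,-0.081,0,-29.9],[1,-0.056,-0.081,0,-29.9],[1,-0.056,-0.081,0,-29.9],[1,-0.056,-0.081,0,-29.9],[1,-0.056,-0.081,0,-29.9]]' | head -2
python3 -m inch '[[1,0,0,0,0],[1,0,0,0,0],[1,0,0,0,0],[1,0,0,0,0],[1,0,0,0,0]]'
python3 - <<'E'
from h import *
plan([.446,-.3833,.194,86.3])
E
```

```text
time: 48.77
eef_pos: [0.4411, -0.187, 0.2675]
time: 49.18
eef_pos: [0.4432, -0.2851, 0.2672]
time: 49.6
eef_pos: [0.4451, -0.3832, 0.267]
time: 50.02
eef_pos: [0.4465, -0.3827, 0.2714]
tcp_rot: [0.033, 0.999, -0.0, 0.0]
contact_force: [0.0, 1.0, -1.9]
opening: 0.629
finger_force: 44.1
t=50.02 tcp=[ 0.4465 -0.3827  0.2714] yaw=86.3 q6=-137 q1=-50 open=0.63
   [ 0.0005 -0.0006  0.0774] -0.0
  -> [ 0.446  -0.3833  0.194 ] yaw 86.3 q6~-137
```

```bash

python3 -m inch '[[1,0,0,0.035,0],[1,0,0,0.055,0],[1,0,0,0.067,0],[1,0,0,0.073,0],[1,0,0,0.076,0]]' | head -4
python3 -m inch '[[1,0,0,0.001,0],[1,0,0,0.002,0],[1,0,0,0.002,0],[0.25,0,0,0.002,0],[0.25,0,0,0.002,0]]' | head -4
python3 -m inch '[[0.25,0,0,0,0],[0.25,0,0,0,0]]' | head -5
python3 -m inch '[[0.25,0,0,-0.02,0],[0.25,0,0,-0.06,0],[0.25,0,0,-0.1,0],[0.25,0,0,-0.12,0],[0.25,0,0,-0.12,0]]' | head -2
python3 -m inch '[[0.25,0,0,0,0],[0.25,0,0,0,0],[0.25,0,0,0,0],[0.25,0,0,0,0],[0.25,0,0,0,0]]' | head -2
python3 - <<'E'
from h import *
p=cam("wrist");P=cloud(p);save(p,"w6");print("sample wrist",rect(P,(.446,-.3833),.055,.222,.24))
for i in ctrl.tip_of("sample_hole",p)[:2]: print("hole",np.round(i["at"]),i["score"],ray(p,i["at"],.228))
p=cam("top");P=cloud(p);print("sample top",rect(P,(.446,-.3833),.055,.222,.24))
for i in ctrl.tip_of("sample_hole",p)[:2]: print("hole",np.round(i["at"]),i["score"],ray(p,i["at"],.228))
print("gauge",rect(P,(.637,-.24),.06,.095,.125))
plan([.637,-.24,.26,89])
E
```

```text
time: 50.43
eef_pos: [0.4463, -0.3829, 0.1946]
tcp_rot: [0.033, 0.999, 0.0, -0.0]
contact_force: [0.8, -0.2, -2.2]
time: 50.85
eef_pos: [0.447, -0.384, 0.1951]
tcp_rot: [0.033, 0.999, -0.001, 0.001]
contact_force: [0.2, -0.2, 0.2]
time: 51.02
eef_pos: [0.4467, -0.3836, 0.1943]
tcp_rot: [0.033, 0.999, -0.001, 0.001]
contact_force: [0.3, -0.5, 0.2]
opening: 0.753
time: 51.43
eef_pos: [0.4482, -0.3853, 0.3216]
time: 51.85
eef_pos: [0.446, -0.3828, 0.3115]
sample wrist [ 4.5100e+02 -3.8380e+02 -3.8000e+00  7.6800e+01  5.4100e+01  2.2770e+02
  1.2324e+04]
hole [317. 256.] 0.64 [ 0.45089528 -0.3833156   0.228     ]
sample top [ 449.1 -382.2   -3.6   76.2   56.4  226.   486. ]
gauge [ 6.378e+02 -2.403e+02 -6.000e-01  5.130e+01  2.820e+01  1.056e+02
  2.040e+02]
t=52.05 tcp=[ 0.4463 -0.3831  0.3128] yaw=86.3 q6=-137 q1=-51 open=0.75
   [-0.0905  0.0776  0.0264] -1.4
   [-0.0923  0.0754  0.0264] -1.4
  -> [ 0.637 -0.24   0.26 ] yaw 89.0 q6~-118
```

View pics/w6.png

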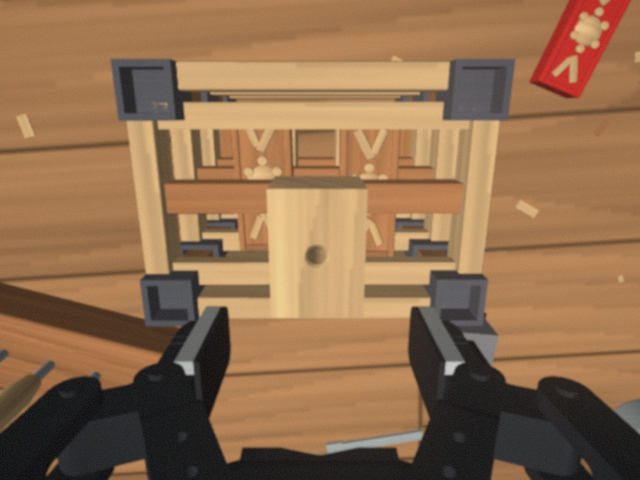

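```bash

python3 -m inch '[[0.35,-0.091,0.077,0.026,-1.4],[0.35,-0.091,0.077,0.026,-1.4],[0.35,-0.091,0.077,0.026,-1.4],[0.35,-0.091,0.077,0.026,-1.4]]' | head -2
python3 -m inch '[[0.35,-0.092,0.075,0.026,-1.4],[0.35,-0.092,0.075,0.026,-1.4],[0.35,-0.092,0.075,0.026,-1.4],[0.35,-0.092,0.075,0.026,-1.4]]' | head -2
python3 -m inch '[[0.35,0,0,0,0],[0.35,0,0,0,0],[0.35,0,0,0,0],[0.35,0,0,0,0],[0.35,0,0,0,0]]' | head -2
python3 - <<'E'
from h import *
p=cam("wrist");P=cloud(p);save(p,"w7");print("gauge",rect(P,(.637,-.24),.06,.1,.125),rect(P,(.637,-.24),.06,.08,.125))
plan([.6376,-.2405,.066,89.2])
E
```

```text
time: 52.38
eef_pos: [0.5454, -0.3077, 0.2848]
time: 52.72
eef_pos: [0.6401, -0.2364, 0.2582]
time: 53.13
eef_pos: [0.6366, -0.2422, 0.2622]
gauge [ 6.395e+02 -2.420e+02 -4.000e-01  5.030e+01  2.650e+01  1.074e+02
  2.425e+03] [ 6.395e+02 -2.420e+02 -8.000e-01  5.030e+01  2.680e+01  1.073e+02
  2.582e+03]
t=53.18 tcp=[ 0.6367 -0.2421  0.262 ] yaw=89.0 q6=-118 q1=-29 open=0.65
   [-0.0009  0.0016  0.196 ] -0.2
  -> [ 0.6376 -0.2405  0.066 ] yaw 89.2 q6~-118
```

View pics/w7.png

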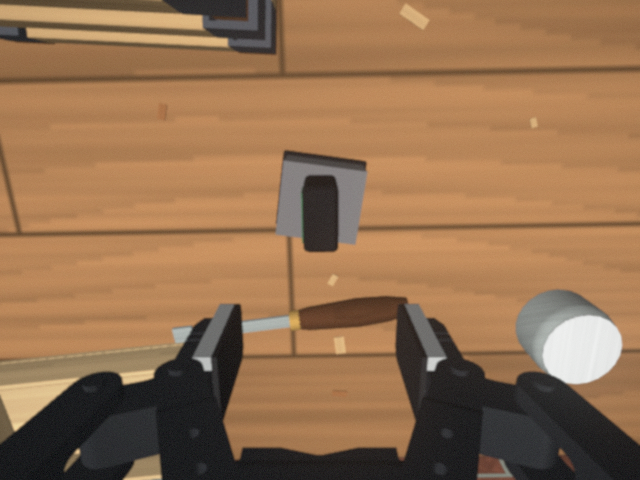

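```bash

python3 -m inch '[[0.35,-0.0018,0.001,0.04,-0.2],[0.35,-0.0018,0.001,0.08,-0.2],[0.35,-0.0018,0.001,0.12,-0.2],[0.35,-0.0018,0.001,0.16,-0.2],[0.35,-0.0018,0.001,0.185,-0.2]]' | head -2
python3 -m inch '[[0.35,0,0,0.008,0],[0.35,0,0,0.011,0],[0.35,0,0,0.011,0],[0.35,0,0,0.011,0],[0.35,0,0,0.011,0]]' | head -4
python3 -m inch '[[1,0,0,0,0],[1,0,0,0,0],[1,0,0,0,0],[1,0,0,0,0],[1,0,0,0,0]]' 40
python3 -m inch '[[1,0,0,-0.02,0],[1,0,0,-0.05,0],[1,0,0,-0.09,0],[1,0,0,-0.13,0],[1,0,0,-0.17,0]]' | head -4
python3 -m inch '[[1,0,0,-0.04,0],[1,0,0,-0.08,0],[1,0,0,-0.1,0],[1,0,0,-0.1,0],[1,0,0,-0.1,0]]'
python3 -m inch '[[1,0,0,0,0],[1,0,0,0,0],[1,0,0,0,0],[1,0,0,0,0]]' | head -4
python3 - <<'E'
from h import *
p=cam("wrist");P=cloud(p);t,y,s=pose()
print("gauge",rect(P,t[:2],.06,t[2]+.03,t[2]+.06));
p=cam("side");save(p,"s3",(300,60,520,260),3)
plan([.450,-.3832,.336,-4.1])
E
```

```text
time: 53.6
eef_pos: [0.6364, -0.2395, 0.0717]
time: 54.02
eef_pos: [0.6408, -0.2412, 0.0688]
tcp_rot: [0.006, 1.0, -0.001, 0.002]
contact_force: [0.5, 0.3, 0.3]
time: 54.43
eef_pos: [0.6398, -0.2406, 0.067]
tcp_rot: [0.006, 1.0, -0.001, 0.001]
contact_force: [-0.9, -0.1, 5.4]
opening: 0.301
finger_force: 40.3
time: 54.85
eef_pos: [0.6381, -0.2396, 0.2352]
tcp_rot: [0.006, 1.0, 0.001, -0.001]
contact_force: [1.2, -1.7, -0.3]
time: 55.27
eef_pos: [0.6392, -0.2402, 0.3361]
tcp_rot: [0.006, 1.0, -0.0, 0.001]
contact_force: [0.7, 0.1, -1.4]
opening: 0.299
finger_force: 41.5
time: 55.6
eef_pos: [0.6385, -0.2399, 0.3328]
tcp_rot: [0.006, 1.0, 0.001, -0.002]
contact_force: [0.4, -0.1, -0.8]
gauge [  638.   -239.4   -89.9   100.6    50.5   377.1 34796. ]
t=55.70 tcp=[ 0.6388 -0.24    0.334 ] yaw=89.3 q6=-118 q1=-29 open=0.30
   [ 0.0623 -0.0485 -0.0007] 31.1
   [ 0.0283 -0.0737 -0.0007] 31.1
   [-0.0139 -0.0777 -0.0007] 31.1
  -> [ 0.45   -0.3832  0.336 ] yaw -4.1 q6~-46
```

View pics/s3.png

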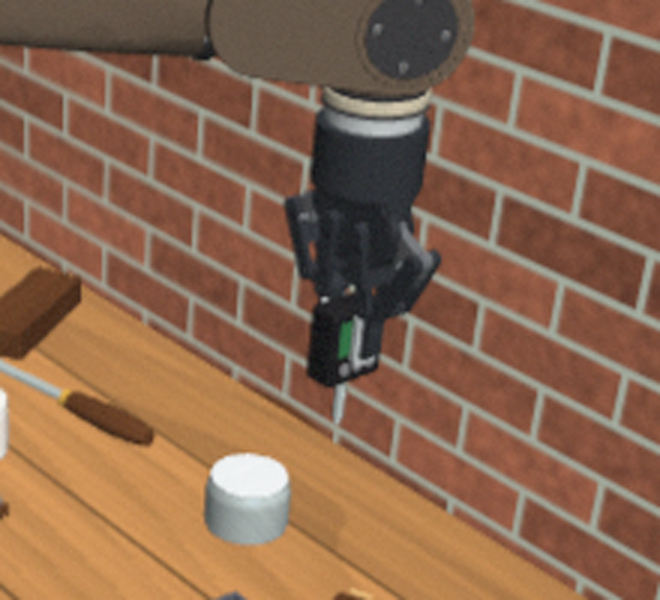

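```bash

python3 -m inch '[[1,0.062,-0.048,0,31.1],[1,0.062,-0.048,0,31.1],[1,0.062,-0.048,0,31.1],[1,0.062,-0.048,0,31.1],[1,0.062,-0.048,0,31.1]]' | head -2
python3 -m inch '[[1,0.028,-0.074,0,31.1],[1,0.028,-0.074,0,31.1],[1,0.028,-0.074,0,31.1],[1,0.028,-0.074,0,31.1],[1,0.028,-0.074,0,31.1]]' | head -2
python3 -m inch '[[1,-0.014,-0.078,0,31.1],[1,-0.014,-0.078,0,31.1],[1,-0.014,-0.078,0,31.1],[1,-0.014,-0.078,0,31.1],[1,-0.014,-0.078,0,31.1]]' | head -2
python3 -m inch '[[1,0,0,0.02,0],[1,0,0,0.036,0],[1,0,0,0.036,0],[1,0,0,0.036,0],[1,0,0,0.036,0]]' | head -2
python3 -m inch '[[1,0,0,0,0],[1,0,0,0,0],[1,0,0,0,0],[1,0,0,0,0],[1,0,0,0,0]]'
python3 - <<'E'
from h import *
p=cam("side");save(p,"s4",(320,200,420,300),6);P=cloud(p)
for i in ctrl.tip_of("sample_hole",p)[:2]: print("hole",np.round(i["at"],1),round(i["score"],2),ray(p,i["at"],.228))
for i in ctrl.tip_of("gauge",p)[:2]: print("gauge",np.round(i["at"],1),round(i["score"],2))
t=pose()[0];print("expected gauge px",proj(p,t-[0,0,.017]),"tip",proj(p,t-[0,0,.057]),"hole px",proj(p,[.45,-.3832,.228]))
p=cam("wrist");P=cloud(p);v=P[(abs(P[...,2]-t[2]-.041)<.004)&(np.hypot(P[...,0]-t[0],P[...,1]-t[1])<.035)];print("head top",len(v),v.min(0) if len(v) else 0,v.max(0) if len(v) else 0)
plan([.450,-.3832,.29,-4.1])
E
```

```text
time: 56.12
eef_pos: [0.5758, -0.288, 0.3354]
time: 56.53
eef_pos: [0.5129, -0.3361, 0.3353]
time: 56.95
eef_pos: [0.4497, -0.384, 0.3353]
time: 57.37
eef_pos: [0.4507, -0.3836, 0.3003]
time: 57.78
eef_pos: [0.4506, -0.3835, 0.2997]
tcp_rot: [0.732, 0.682, -0.0, 0.0]
contact_force: [0.4, 0.5, -0.4]
opening: 0.301
finger_force: 41.7
hole [388.8 282.5] 0.95 [ 0.44906119 -0.38207565  0.228     ]
hole [372.9 370.2] 0.5 [ 0.28118571 -0.53520858  0.228     ]
gauge [389.  259.3] 0.57
expected gauge px [391.98228696 259.7179941 ] tip [390.38091891 276.66035828] hole px [389.5601724  282.62477375]
head top 15741 [ 0.41785783 -0.40561977  0.33639391] [ 0.48514536 -0.3551313   0.34439016]
t=57.98 tcp=[ 0.4505 -0.3834  0.2994] yaw=-4.0 q6=-46 q1=-50 open=0.30
   [ 0.0002 -0.0005  0.0094] 0.1
  -> [ 0.45   -0.3832  0.29  ] yaw -4.1 q6~-46
```

View pics/s4.png

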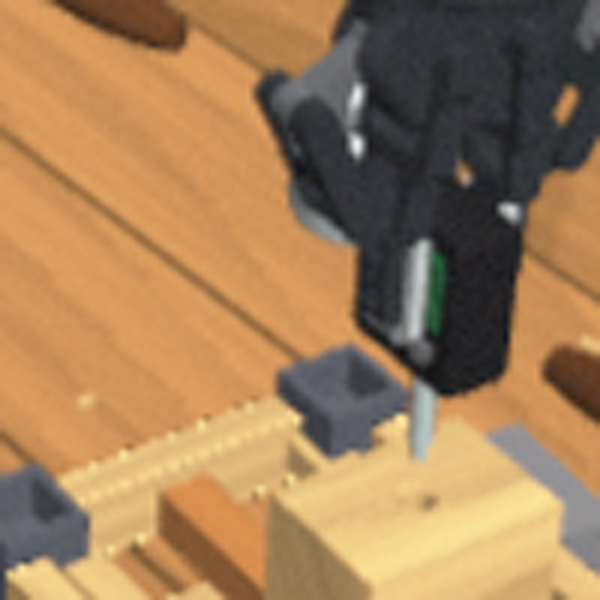

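```bash
python3 - <<'E'
from h import *
p=cam("side");g=cv2.cvtColor(p["pixels"],cv2.COLOR_RGB2GRAY).astype(int);t=pose()[0]
print("cols 384..398");
for r in range(266,291): print(r,g[r,384:399])
for uv in [(391.7,283.3),(390.5,283),(389.1,282.4)]: print(uv,ray(p,uv,.228))
print(proj(p,[.45,-.3832,.228]),t)
P=cloud(p);c=p["pixels"]
# side-camera view of the sample top: plane and outline
print(rect(P,(.45,-.383),.06,.222,.236))
E
```

```text
cols 384..398
266 [100  92  95  93 113 150 181 192 153 115  85 102 126 139 157]
267 [ 94  94  92 103 118 156 187 190 162 154 148 153 163 162 161]
268 [ 91  96  92 102 112 155 184 191 167 165 163 167 167 167 164]
269 [ 94 130 213 193 138 158 190 191 170 168 176 177 180 167 165]
270 [175 194 224 203 148 166 188 187 164 183 193 192 194 183 171]
271 [207 210 212 184 143 166 189 190 185 197 197 199 198 197 191]
272 [199 203 208 184 151 169 192 186 196 196 198 198 200 198 201]
273 [185 198 200 177 151 172 191 187 197 200 199 201 201 200 199]
274 [188 197 196 190 155 175 195 197 199 201 201 200 202 200 199]
275 [198 200 199 198 157 176 191 199 200 201 201 202 201 201 203]
276 [201 203 203 201 181 188 190 198 200 200 200 203 203 203 200]
277 [206 206 204 203 196 200 199 198 197 200 201 201 202 201 200]
278 [205 204 204 201 201 200 201 202 202 198 200 200 202 201 200]
279 [204 198 202 202 201 203 200 198 197 199 200 201 202 200 200]
280 [202 203 203 207 208 207 204 197 201 198 198 199 197 196 195]
281 [201 198 212 206 207 202 196 197 193 198 194 196 191 193 195]
282 [197 191 198 193 195 190 177 171 177 189 193 192 191 192 191]
283 [200 194 183 186 192 185 163 138 150 186 194 194 197 199 204]
284 [199 195 188 194 193 183 162 145 175 196 202 204 208 211 213]
285 [194 192 197 201 200 198 193 193 203 209 213 213 214 216 216]
286 [199 203 205 207 207 206 208 214 214 215 216 217 218 216 220]
287 [207 208 208 209 210 213 215 215 218 217 218 219 220 224 224]
288 [209 208 210 213 215 214 218 218 217 219 222 223 224 227 224]
289 [212 215 213 215 216 215 218 220 221 224 224 223 223 220 220]
290 [217 214 215 217 220 220 221 221 224 223 222 221 220 216 211]
(391.7, 283.3) [ 0.45198543 -0.38710154  0.228     ]
(390.5, 283) [ 0.45071406 -0.38509504  0.228     ]
(389.1, 282.4) [ 0.44973275 -0.38217665  0.228     ]
[389.5601724  282.62477375] [ 0.45045296 -0.38338296  0.299302  ]
[ 448.1 -383.1   -3.5   79.8   59.4  228.9  826. ]
```

```bash

python3 -m inch '[[1,-0.001,0,0.004,0],[1,-0.001,0,0.008,0],[1,-0.001,0,0.011,0],[1,-0.001,0,0.011,0],[1,-0.001,0,0.011,0]]' | head -4
python3 -m inch '[[1,0,0,0.002,0],[1,0,0,0.004,0],[1,0,0,0.006,0],[1,0,0,0.008,0],[1,0,0,0.008,0]]' | head -4
python3 -m inch '[[1,0,0,0,0],[1,0,0,0,0]]'
```

```text
time: 58.45
eef_pos: [0.4502, -0.3842, 0.2877]
tcp_rot: [0.732, 0.682, 0.0, -0.001]
contact_force: [0.6, -0.6, -0.4]
time: 58.87
eef_pos: [0.4503, -0.3842, 0.2797]
tcp_rot: [0.732, 0.682, 0.0, -0.0]
contact_force: [-0.6, 0.5, -1.2]
time: 59.03
eef_pos: [0.4504, -0.3844, 0.2804]
tcp_rot: [0.732, 0.682, 0.0, 0.0]
contact_force: [-1.0, -0.8, -0.6]
opening: 0.299
finger_force: 41.7
```

```bash

python3 -m inch '[[1,0,0,0.002,0],[1,0,0,0.004,0],[1,0,0,0.006,0],[1,0,0,0.008,0],[1,0,0,0.008,0]]' | head -4
python3 -m inch '[[1,0,0,0,0],[1,0,0,0,0]]'
```

```text
time: 59.45
eef_pos: [0.4502, -0.3845, 0.2717]
tcp_rot: [0.732, 0.682, -0.0, -0.0]
contact_force: [-0.3, -0.2, -2.2]
time: 59.62
eef_pos: [0.4502, -0.3844, 0.272]
tcp_rot: [0.732, 0.682, -0.0, -0.0]
contact_force: [-1.0, -0.9, -2.3]
opening: 0.296
finger_force: 41.6
```

```bash

python3 -m inch '[[1,0,0,0.004,0],[1,0,0,0.008,0],[1,0,0,0.012,0],[1,0,0,0.014,0],[1,0,0,0.014,0]]' | head -4
python3 -m inch '[[1,0,0,0.004,0],[1,0,0,0.008,0],[1,0,0,0.01,0],[1,0,0,0.012,0],[1,0,0,0.012,0]]' | head -4
python3 -m inch '[[1,0,0,0.001,0],[1,0,0,0.002,0],[1,0,0,0.002,0],[1,0,0,0.002,0]]' | head -4
```

```text
time: 60.03
eef_pos: [0.4503, -0.3843, 0.2574]
tcp_rot: [0.732, 0.682, 0.0, -0.0]
contact_force: [-1.2, -0.7, -2.2]
time: 60.45
eef_pos: [0.4504, -0.3843, 0.2457]
tcp_rot: [0.732, 0.682, 0.0, -0.0]
contact_force: [-0.6, -0.8, -2.0]
time: 60.78
eef_pos: [0.4505, -0.3844, 0.245]
tcp_rot: [0.732, 0.682, 0.0, 0.0]
contact_force: [-1.0, -0.7, 2.8]
```

```bash

python3 -m inch '[[0.45,0,0,0,0],[0.45,0,0,0,0],[0.45,0,0,0,0],[0.45,0,0,0,0]]' | head -5
python3 -m inch '[[0.4,0,0,-0.02,0],[0.4,0,0,-0.05,0],[0.4,0,0,-0.09,0],[0.4,0,0,-0.12,0],[0.4,0,0,-0.12,0]]' | head -2
python3 -m inch '[[0.4,0.1,0.05,0,0],[0.4,0.1,0.05,0,0],[0.4,0.1,0.05,0,0],[0.4,0.1,0.05,0,0],[0.4,0.1,0.05,0,0]]' | head -2
python3 -m inch '[[0.4,0,0,0,0],[0.4,0,0,0,0],[0.4,0,0,0,0],[0.4,0,0,0,0]]' | head -2
python3 - <<'E'
from h import *
p=cam("side");save(p,"s5",(270,160,480,420),2.3)
p=cam("top");P=cloud(p)
print("gauge",rect(P,(.45,-.383),.05,.27,.3));print("fr",rect(P,(.4265,-.383),.17,.191,.21))
for n,c,z0,z1 in[("oilstone",(.553,.154),.012,.03),("tin",(.772,0),.04,.07)]: print(n,rect(P,c,.075,z0,z1))
E
```

```text
time: 61.12
eef_pos: [0.4505, -0.3842, 0.2441]
tcp_rot: [0.732, 0.682, 0.0, -0.0]
contact_force: [-0.4, -0.4, 0.3]
opening: 0.552
time: 61.53
eef_pos: [0.4521, -0.3862, 0.3736]
time: 61.95
eef_pos: [0.508, -0.2869, 0.3641]
time: 62.28
eef_pos: [0.5068, -0.2891, 0.3642]
gauge None
fr [ 425.8 -382.6   85.9  227.4  163.8  195.5  188. ]
oilstone [544.5 159.9   4.7 107.3  44.1  20.3 551. ]
tin [778.5   2.   89.9  76.4  73.7  52.8 627. ]
```

View pics/s5.png

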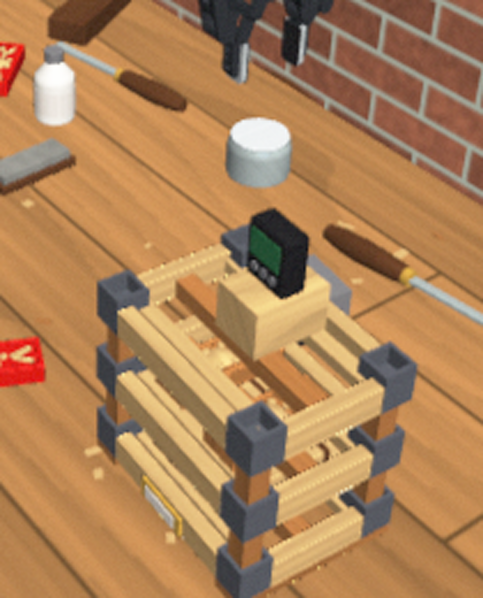

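```bash

python3 -m inch '[[0.4,0.18,0.08,-0.02,0],[0.4,0.18,0.08,-0.02,0],[0.4,0.18,0.08,-0.02,0],[0.4,0.18,0.08,-0.02,0],[0.4,0.18,0.08,-0.02,0]]' | head -2
python3 - <<'E'
from h import *
C=np.array([.426,-.382]);a=np.radians(-3.75);ex=np.array([np.cos(a),np.sin(a)]);ey=np.array([-ex[1],ex[0]])
for n in("top","side"):
    P=cloud(cam(n));X=(P[...,:2]-C)@ex*1000;Y=(P[...,:2]-C)@ey*1000;Z=P[...,2]*1000
    print(n,"gauge",rect(P,(.45,-.383),.05,.275,.3),"sample",rect(P,(.45,-.383),.055,.222,.235))
    for nm,z0,z1,s in[("plq",120,133,1),("plq",120,133,-1),("bil",68,80,1),("bil",68,80,-1)]:
        m=(Z>z0)&(Z<z1)&(abs(X)<62)&(s*Y>3)&(s*Y<78)
        print(nm,s,m.sum(),np.round([np.percentile(X[m],[1,99]),np.percentile(Y[m],[1,99])]) if m.sum()>5 else "",np.round(np.median(Z[m]),1) if m.any() else "")
print(ctrl.get_state()["time"])
E
```

```text
time: 62.8
eef_pos: [0.6007, -0.1119, 0.3849]
top gauge [ 449.8 -379.8   86.4   50.3   27.3  283.2  320. ] sample [ 449.3 -380.7   -3.    76.3   54.4  226.2  530. ]
plq 1 514 [[-41.  49.]
 [ 19.  64.]] 124.4
plq -1 232 [[-41. -11.]
 [-61. -17.]] 124.0
bil 1 76 [[-38.  44.]
 [ 54.  63.]] 72.0
bil -1 67 [[-39. -11.]
 [-29. -17.]] 72.7
side gauge [ 447.9 -382.1   85.5   52.7   27.2  285.6  333. ] sample [ 447.8 -381.8   -3.8   78.2   59.2  228.7  548. ]
plq 1 185 [[-9. 53.]
 [17. 62.]] 128.2
plq -1 124 [[-60.  52.]
 [-53. -18.]] 128.2
bil 1 58 [[29. 47.]
 [26. 45.]] 75.1
bil -1 86 [[-15.  49.]
 [-64. -51.]] 74.2
62.9
```

```bash
python3 -c "
from plant import ctrl
print(ctrl.sign_off())"
```

```text
the job is handed in; nothing more can be done
None
```

I built the full stack and handed it in at about 63 s of robot time; the hand-in returned no verdict. The last camera readings show both frames home, both billets and both plaques in place, and the gauge fully in the sample block with its display facing the tag holder.

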